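# Fetch the low jar from behind the bottles

### The job

Get the low lidded jar out of the back of the bottle caddy: first stand all three tall containers that crowd it upright in the empty steel side tray, then stand the jar in the middle of the round turntable disc, and only when it is there put each of the three tall containers back upright on the very spot in the caddy where it stood at the start. Do not tip any container over, and leave the mug, the black tub and the brush where they are.

Things in the scene. Friction and masses are not known exactly. Their poses are not given: they have to be found in the camera images.
- jar: The jar to fetch: low round white pot with a wide plain aluminium lid; 36 mm high, lid 48 mm across (upper 14 mm), pot below 45 mm across; about 0.14 kg. It stands at the back of the caddy. Origin: centre of its underside, z up.
- squeeze_bottle: One of the three tall containers: round white plastic squeeze bottle, 38 mm across and straight-sided up to 74 mm, then a shoulder and a slim pointed nozzle; 108 mm high in all; about 0.12 kg. Origin: centre of its underside, z up.
- square_bottle: One of the three tall containers: square white plastic bottle, 38 x 38 mm and 80 mm high, with a round black cap 26 mm across on top (100 mm high in all); about 0.15 kg. Origin: centre of its underside, z up, x and y square to its sides.
- can: One of the three tall containers: plain round straight-sided steel can, 44 mm across (the top 4 mm narrows to 41 mm), 90 mm high, flat top; about 0.16 kg. Origin: centre of its underside, z up.
- caddy: Fixed grey caddy, 170 (x) by 200 mm (y). Floor 5 mm thick; walls 5 mm thick, tops above the table: front (-x) 12, sides 24, back (+x) 40 mm. Origin: centre of underside. In its frame the jar is near (30, 0) mm, the tall containers near (-24, 0), (30, 54) and (30, -54) in any order, each within 5 mm, about square to it, gaps to the jar 4 to 15 mm.
- tray: The side area: fixed empty steel tray, 270 mm (its x) by 120 mm (its y), rim 14 mm high, walls and floor 5 mm thick (inner floor 5 mm above the table). Origin: centre of its underside. It has room for the three tall containers in a row along its x, 75 mm apart. It stands to the left or to the right of the caddy.
- disc: Fixed aluminium turntable disc, 124 mm across, its flat top 18 mm above the table, with two dark rings 62 and 104 mm across about its middle. Origin: centre of its underside. It does not turn. It stands on the other side of the caddy from the tray.
- mug: Bystander: white mug, 80 mm across, 95 mm high, loose, on the table beyond the caddy. Origin: centre of its underside.
- tub: Bystander: black plastic bowl, 110 mm across, 75 mm high, loose, on the table beyond the caddy. Origin: centre of its underside.
- brush: Bystander: brush 170 mm long lying on the table between the robot and the caddy, loose. Its x axis runs along it, from handle to bristles.
There are look-alikes about, which are no part of the job. Leave any pink or purple look-alike of the squeeze_bottle alone.

How it is judged:
By the outcome, as a careful person would: the job done as asked, in the order asked, and still so for the second after the job is handed in, with the robot touching nothing.
It also fails if it takes over 128 s, if anything falls off the work surface, if the arm or the gripper's body presses on something with over 40 N, if the wrist force passes 120 N, or if a joint passes its speed limit or range.

### The arm

A 6-joint arm with a two-finger parallel gripper is mounted at the origin on the work surface. World frame = base frame: x ahead of the robot, y to its left, z up, the work surface at z = 0. Lengths are in mm, angles in rad, forces in N, time in s.
With the tool pointing down it reaches from about 250 to 800 mm from the base axis. Payload 8.5 kg.
Tool frame: the origin (TCP) lies midway between the tips of the shut fingers; the grasp point (between the pads) lies 19 mm behind it; z points along the fingers, x is the direction in which the jaws open and shut, and the axes are right-handed (so a half turn about z gives the same grasp; the last joint's range is limited). The gripper opens to 85 mm and grips with 20 to 120 N. Pads are 22 mm wide; open, the fingers measure 114 mm over their backs; the gripper's body (76 mm by 85 mm) begins 54 mm behind the grasp point. The pads swing forward as they close: fully open they stand 13 mm farther back than shut.
Start: joints at [1.305, 0.238, -0.013, 1.319, 0, 1.571], TCP at [137.894, 506.521, 231.276] pointing down, gripper open.
Joint ranges: [-2.66, 2.66], [-1.03, 1.9], [-1.14, 1.46], [-1.82, 2.27], [-1.45, 1.34], [-3.14, 3.14]. Speed limits (rad/s): [2.22, 2.22, 2.79, 3.14, 3.14, 3.14].

### API

Orientations are given as [roll, pitch, yaw] about the fixed x, y, z axes, in that order (R = Rz(yaw) Ry(pitch) Rx(roll)).
In Python, from station import env, vision, order gives the robot as it stands.
- The arm moves only by the tool drive_tool, never from a script. Its argument "deltas" is one flat list of numbers, 6 for each row, row after row: the shift along the tool's x, y, z as a fraction of full scale, then the turn, a rotation vector about the tool's x, y, z as a fraction of full scale. A call has 1 to 5 rows; each row shifts and turns the commanded pose from where the row before left it, along the tool's axes as they then stand; what a row does not reach is not made up. Full scale, the value 1, is 0.04 m for a shift and 90 degrees for a turn. A row lasts 1/12 s, in which the tool goes at most 41.7 mm and 7.16 degrees, less where a joint would pass 70% of its speed; a pose out of reach is approached as far as the arm can. A call with a number of a shift or a turn outside -1 to 1 is refused whole. A call with a gripper value outside its range is refused whole. "claw" is the opening, from 0 (shut) to 1 (fully open), set as the call begins (left out, the last holds). The fingers move at their own pace and stop on an object; the grip force is fixed at half the most. Time passes only in rows, so rows that do not move let the fingers close. It gives the time, the measured TCP pose, the force and the opening at its end, in the units of the state.
- env.sense(): the state, without advancing time (a new reading comes with each control period).
- vision.grab_frame(name): name is "scene" or "side" or "wrist"; returns a dict with "pixels" (384x512x3 uint8, blue, green, red), "fx", "fy", "cx", "cy" (pixels), "distortion" ([k1, k2, p1, p2, k3] as OpenCV has them; the pictures are not rectified), "cam_to_world" (4x4, takes a point from camera to world coordinates); the wrist camera has in their place "T_tool_cam" (4x4, takes a point from camera to tool coordinates, whose origin is the TCP and whose axes are the tool frame's). Camera axes: x right, y down, z forward; pixel columns grow to the right and rows downward; lengths in mm; the calibration is good to about 2 mm. A picture is of the moment at which its call begins: read the wrist's pose just before it. There is no depth.
- order.close_job(): hands the job in, once; it reports no verdict.
The state is a dict: "t": time; "q": joint angles; "qvel": joint speeds; "tau": joint torques, N m; "tool_pos": TCP position; "eef_rot": TCP orientation; "contact_force": force on the tool from outside, world axes, zero at the start; "wrist_torque": the same for the moment, N m; "finger_gap": opening from 0.0 (shut) to 1.0 (fully open).
Only numpy, scipy, OpenCV 4.12 (cv2) and the standard library are available. Lean on these libraries where they do the work, as an engineer would, in place of code of your own. Each camera call takes 0.05 s, during which the arm holds its last target.

## Working session

There is one attempt and no reset: what is moved stays moved. The work goes in short steps, Python scripts to look and compute and a tool call to move; the robot and the scene stay as the last step left them, time stands still between calls to the robot, and variables do not carry over. Pictures are saved under pics/ and viewed, and the job is handed in when it is done.

Besides the shell and the picture viewer there is one more tool, called after "Call:" in YAML: its name, and indented under it one key for each argument. drive_tool: Moves the arm, as the interface text tells. Shift numbers are shares of 0.04 m and turn numbers shares of 90 degrees, none past 1 either way. Its arguments: {"type":"object","properties":{"deltas":{"type":"array","items":{"type":"number","minimum":-1,"maximum":1}},"claw":{"type":"number"}},"required":["deltas"]}

```bash
ls -la; mkdir -p pics; cat > h.py <<'E'
import numpy as np, cv2, json
from station import env, vision, order
def grab(name, fn):
    f=vision.grab_frame(name); cv2.imwrite('pics/'+fn+'.png', f['pixels']); 
    np.save('pics/'+fn+'.npy', f, allow_pickle=True); return f
E
python3 - <<'E'
from h import *
s=env.sense(); print(s)
for n in ['scene','side','wrist']:
    f=grab(n,n+'0'); print(n,{k:np.round(np.array(v),3).tolist() for k,v in f.items() if k!='pixels'})
E
```

```text
total 12
drwxr-xr-x  3 agent agent 4096 Dec  6 07:10 .
drwxr-xr-x 23 root  root  4096 Dec  6 07:10 ..
drwxr-xr-x  2 agent agent 4096 Dec  6 07:10 pics
{'t': 0.0, 'q': array([ 1.30500970e+00,  2.38808157e-01, -1.42706287e-02,  1.31921252e+00,
       -1.51780066e-06,  1.57081244e+00]), 'qvel': array([-5.81520910e-05, -2.03371781e-06,  4.33940575e-04,  2.03796887e-04,
        1.30007478e-04,  1.28489405e-03]), 'tau': array([-3.24005905e-04, -5.38766885e+01,  3.46439838e+01,  1.82172301e-02,
       -1.03133330e-04,  1.22741096e-05]), 'tool_pos': array([137.78862651, 506.15109725, 230.65690053]), 'eef_rot': array([3.14159111e+00, 1.49498068e-03, 1.30499359e+00]), 'contact_force': array([ 0.19913705, -0.13717831,  0.28647269]), 'wrist_torque': array([-0.03735733, -0.01352835,  0.02922492]), 'finger_gap': 1.0030245336492043}
scene {'fx': 368.767, 'fy': 368.767, 'cx': 254.899, 'cy': 190.727, 'distortion': [-0.005, 0.0, 0.0, 0.0, 0.0], 'cam_to_world': [[-0.291, 0.732, -0.616, 1117.368], [0.957, 0.232, -0.175, 152.808], [0.015, -0.64, -0.768, 682.787], [0.0, 0.0, 0.0, 1.0]]}
side {'fx': 407.583, 'fy': 407.583, 'cx': 253.991, 'cy': 189.397, 'distortion': [-0.024, 0.0, 0.0, 0.0, 0.0], 'cam_to_world': [[0.713, -0.5, 0.491, 168.056], [-0.701, -0.495, 0.513, -435.321], [-0.013, -0.71, -0.704, 645.966], [0.0, 0.0, 0.0, 1.0]]}
wrist {'fx': 313.069, 'fy': 313.069, 'cx': 256.415, 'cy': 197.822, 'distortion': [0.003, 0.0, 0.0, 0.0, 0.0], 'T_tool_cam': [[1.0, 0.001, -0.001, -0.324], [-0.0, 0.948, 0.319, -82.406], [0.001, -0.319, 0.948, -143.29], [0.0, 0.0, 0.0, 1.0]]}
```

View pics/scene0.png

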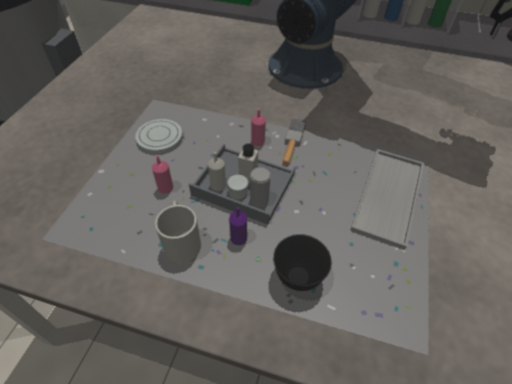

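View pics/side0.png

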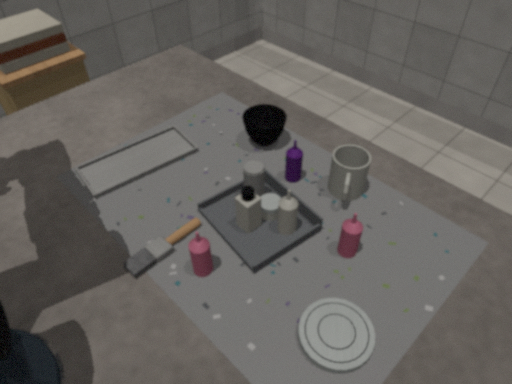

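View pics/wrist0.png

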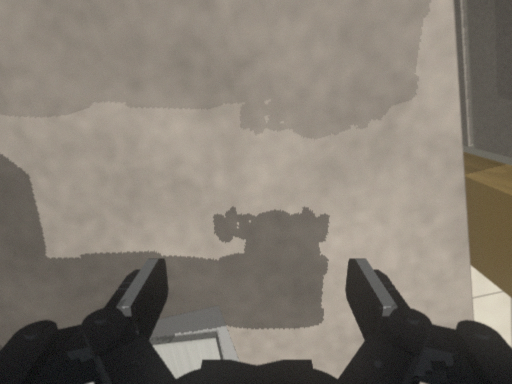

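```bash
cat >> h.py <<'E'
def load(fn): return np.load('pics/'+fn+'.npy',allow_pickle=True).item()
def K(f): return np.array([[f['fx'],0,f['cx']],[0,f['fy'],f['cy']],[0,0,1.]])
from scipy.spatial.transform import Rotation as Rn
def Ttool(s):
    T=np.eye(4); T[:3,:3]=Rn.from_euler('xyz',s['eef_rot']).as_matrix(); T[:3,3]=s['tool_pos']; return T
def camT(f,s=None):
    return np.array(f['cam_to_world']) if 'cam_to_world' in f else Ttool(s)@np.array(f['T_tool_cam'])
def ray(f,T,uv):
    p=cv2.undistortPoints(np.array(uv,float).reshape(-1,1,2),K(f),np.array(f['distortion'])).reshape(-1,2)
    d=np.c_[p,np.ones(len(p))]@T[:3,:3].T
    return T[:3,3],d
def onplane(f,T,uv,z):
    o,d=ray(f,T,uv); return o+d*((z-o[2])/d[:,2])[:,None]
def proj(f,T,P):
    Ti=np.linalg.inv(T); r,_=cv2.Rodrigues(Ti[:3,:3])
    return cv2.projectPoints(np.array(P,float).reshape(-1,1,3),r,Ti[:3,3],K(f),np.array(f['distortion']))[0].reshape(-1,2)
def crop(fn,x0,y0,x1,y1,k,out):
    im=load(fn)['pixels'][y0:y1,x0:x1]; cv2.imwrite('pics/'+out+'.png',cv2.resize(im,None,fx=k,fy=k,interpolation=cv2.INTER_CUBIC))
E
python3 - <<'E'
from h import *
crop('scene0',180,100,310,240,4,'sceneA')
crop('side0',180,130,340,280,4,'sideA')
crop('scene0',340,140,440,250,4,'sceneB')
E
```

```text
(no output)
```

View pics/sceneA.png

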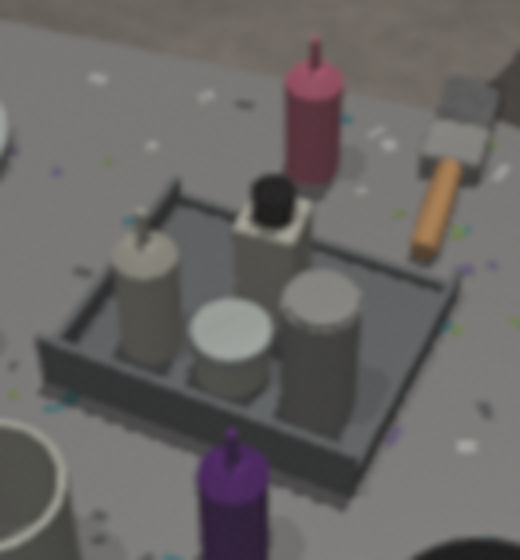

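View pics/sideA.png

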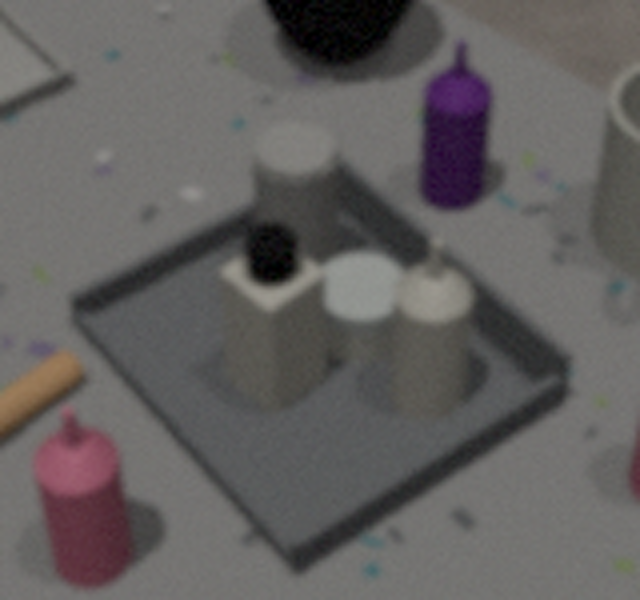

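View pics/sceneB.png

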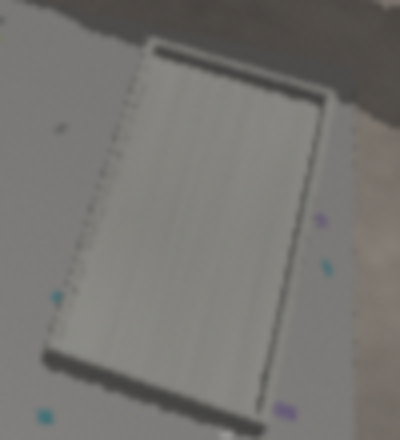

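```bash
python3 - <<'E'
from h import *
f=load('scene0');T=camT(f)
A=lambda x,y:(x/4+180-.4,y/4+100-.4)
B=lambda x,y:(x/4+180-.4,y/4+130-.4)
C=lambda x,y:(x/4+340-.4,y/4+140-.4)
for n,p,z in [('backR',A(40,345),40),('backL',A(358,463),40),('frR',A(178,181),24),('frL',A(458,283),24),('can',A(321,295),90),('jar',A(231,328),36),('cap',A(273,188),100),('noz',A(140,215),108),
 ('tray1',C(152,42),14),('tray2',C(332,95),14),('tray3',C(262,428),14),('tray4',C(45,355),14),('disc',(159,134.5),18)]:
    print('scene',n,onplane(f,T,[p],z).round(1))
f=load('side0');T=camT(f)
for n,p,z in [('backR',B(568,372),40),('backL',B(330,155),40),('frR',B(297,555),24),('frL',B(75,303),24),('can',B(297,152),90),('jar',B(362,285),36),('cap',B(270,235),100),('noz',B(437,240),108),('disc',(336.5,331.5),18)]:
    print('side',n,onplane(f,T,[p],z).round(1))
E
```

```text
scene backR [[ 633.2 -140.5   40. ]]
scene backL [[658.6  55.3  40. ]]
scene frR [[ 465.1 -118.5   24. ]]
scene frL [[498.  75.  24.]]
scene can [[591.5  13.5  90. ]]
scene jar [[584.6 -41.8  36. ]]
scene cap [[529.3 -33.7 100. ]]
scene noz [[580.4 -94.6 108. ]]
scene tray1 [[351.1 266.5  14. ]]
scene tray2 [[365.2 380.6  14. ]]
scene tray3 [[632.1 347.5  14. ]]
scene tray4 [[620.  231.4  14. ]]
scene disc [[ 474.5 -300.3   18. ]]
side backR [[ 618.9 -152.7   40. ]]
side backL [[650.  41.  40.]]
side frR [[ 459. -127.   24.]]
side frL [[486.7  66.9  24. ]]
side can [[600.   15.3  90. ]]
side jar [[593.3 -38.4  36. ]]
side cap [[541.5 -26.  100. ]]
side noz [[588.7 -90.  108. ]]
side disc [[ 470.9 -305.7   18. ]]
```

Call:
drive_tool:
  deltas: [-0.4,0.5,-0.2,0,0,0,-0.6,0.75,-0.2,0,0,0,-0.6,0.75,-0.2,0,0,0,-0.6,0.75,-0.2,0,0,0,-0.6,0.75,-0.2,0,0,0]
  claw: 0.75

```text
t: 0.57
tool_pos: [244.0, 360.1, 271.5]
eef_rot: [-3.142, 0.0, 1.306]
contact_force: [1.4, 0.2, 0.3]
finger_gap: 0.748
```

Call:
drive_tool:
  deltas: [-0.6,0.75,-0.1,0,0,0,-0.6,0.75,-0.1,0,0,0,-0.6,0.75,-0.1,0,0,0,-0.6,0.75,-0.1,0,0,0,-0.6,0.75,-0.1,0,0,0]

```text
t: 0.98
tool_pos: [357.3, 204.7, 291.5]
eef_rot: [3.141, -0.0, 1.305]
contact_force: [1.5, 0.5, -0.1]
finger_gap: 0.748
```

Call:
drive_tool:
  deltas: [-0.6,0.75,-0.1,0,0,0,-0.6,0.75,-0.1,0,0,0,-0.6,0.75,-0.1,0,0,0,-0.6,0.75,-0.1,0,0,0,-0.6,0.75,-0.1,0,0,0]

```text
t: 1.4
tool_pos: [470.6, 49.4, 311.5]
eef_rot: [3.142, -0.0, 1.305]
contact_force: [0.3, 1.1, 0.7]
finger_gap: 0.748
```

Call:
drive_tool:
  deltas: [-0.6,0.7,0,0,0,0,-0.6,0.7,0,0,0,0,-0.55,0.6,0,0,0,0,0,0,0,0,0,-0.08,0,0,0,0,0,0]

```text
t: 1.82
tool_pos: [529.3, -38.8, 310.3]
eef_rot: [-3.14, 0.0, 1.433]
contact_force: [0.5, 0.3, 0.2]
finger_gap: 0.75
```

```bash
python3 - <<'E'
from h import *
s=env.sense(); print(s['tool_pos'],s['eef_rot'],s['q'],s['qvel'])
np.save('pics/s1.npy',s,allow_pickle=True)
grab('wrist','wrist1')
crop('wrist1',0,0,512,384,1.5,'wrist1b')
E
```

```text
[529.28055245 -38.8306072  310.34917746] [-3.13996587e+00  2.13542390e-04  1.43287780e+00] [-7.31713407e-02  2.37139631e-01  1.85378244e-01  1.52067213e+00
 -1.07838931e-04  6.47474445e-02] [ 0.03938158 -0.03012723 -0.0245492   0.00894047  0.00669162  0.22506715]
```

View pics/wrist1b.png

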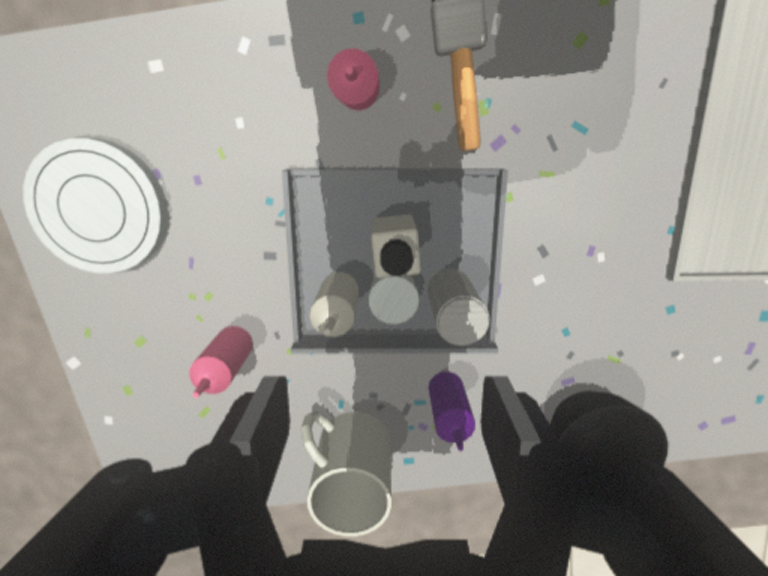

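```bash
python3 - <<'E'
from h import *
s=env.sense(); print(s['tool_pos'],s['eef_rot'],s['qvel'].round(3))
grab('wrist','wrist2')
s=env.sense(); print(s['tool_pos'],s['eef_rot'],s['qvel'].round(3))
np.save('pics/s2.npy',s,allow_pickle=True)
grab('wrist','wrist2')
crop('wrist2',180,105,345,240,4.5,'wrist2b')
E
```

```text
[528.71961358 -37.8429044  310.66574226] [-3.14011643e+00  2.18798039e-05  1.42713068e+00] [ 0.03  -0.022 -0.013  0.003  0.     0.084]
[528.44178461 -37.19323566 310.97922821] [-3.14053876e+00  1.15705513e-05  1.42612937e+00] [ 0.018 -0.015 -0.005 -0.003  0.001  0.015]
```

View pics/wrist2b.png

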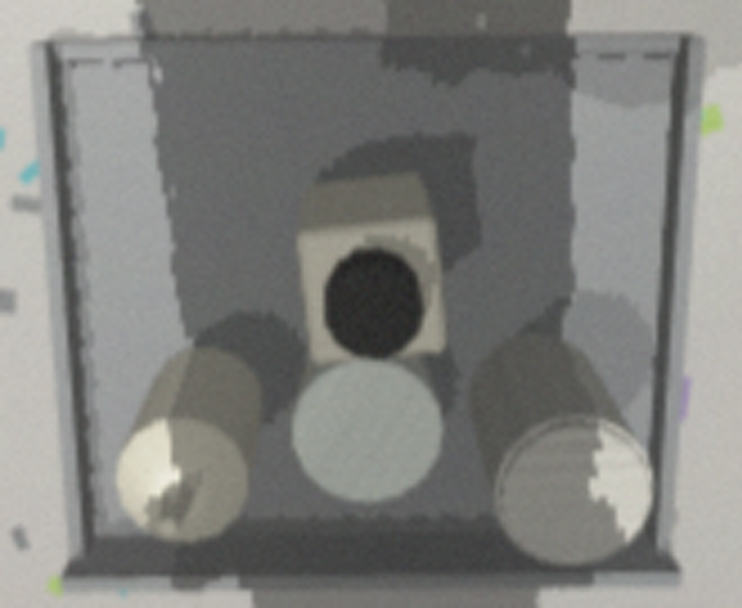

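```bash
python3 - <<'E'
from h import *
f=load('wrist2');s=np.load('pics/s2.npy',allow_pickle=True).item();T=camT(f,s)
A=lambda x,y:(x/4.5+180-.4,y/4.5+105-.4)
for n,p,z in [('cap',(374,302),105),('capL',(323,302),105),('lid',(367,431),41),('lidL',(292,431),41),('lidR',(442,431),41),('can',(577,488),95),('canouter',(573,491),91),('canL',(495,491),91),('canR',(652,491),91),
  ('sq shoulder',(183,480),79),('sqL',(118,480),79),('sqR',(248,480),79),
  ('s1',(298,237),85),('s2',(435,217),85),('s3',(446,350),85),('s4',(312,365),85),
  ('fR',(33,42),24),('fL',(703,38),24),('bR',(63,577),40),('bL',(680,573),40),('nozbase',(178,485),90)]:
    print(n,onplane(f,T,[A(*p)],z).round(1))
# triangulate with scene0
def tri(lst):
    M=np.zeros((3,3));b=np.zeros(3)
    for o,d in lst:
        d=d/np.linalg.norm(d);P=np.eye(3)-np.outer(d,d);M+=P;b+=P@o
    x=np.linalg.solve(M,b); return x.round(1),[np.linalg.norm(np.cross(x-o,d/np.linalg.norm(d))).round(1) for o,d in lst]
g=load('scene0');Tg=camT(g);h=load('side0');Th=camT(h)
Sc=lambda x,y:(x/4+180-.4,y/4+100-.4)
Si=lambda x,y:(x/4+180-.4,y/4+130-.4)
for n,w,a,b in [('cap',(374,302),(273,188),(270,235)),('lid',(367,431),(231,328),(362,285)),('can',(577,488),(321,295),(297,150))]:
    L=[]
    for F,TT,p in ((f,T,A(*w)),(g,Tg,Sc(*a)),(h,Th,Si(*b))):
        o,d=ray(F,TT,[p]); L.append((o,d[0]))
    print(n,tri(L),tri([L[0],L[1]]),tri([L[0],L[2]]),tri([L[1],L[2]]))
E
```

```text
cap [[532.6 -31.  105. ]]
capL [[530.7 -43.8 105. ]]
lid [[588.6 -39.8  41. ]]
lidL [[585.3 -62.8  41. ]]
lidR [[591.9 -16.8  41. ]]
can [[594.7  16.6  95. ]]
canouter [[597.   15.9  91. ]]
canL [[593.9  -5.5  91. ]]
canR [[600.2  37.5  91. ]]
sq shoulder [[582.7 -92.5  79. ]]
sqL [[ 580.  -110.8   79. ]]
sqR [[585.3 -74.1  79. ]]
s1 [[517.1 -48.8  85. ]]
s2 [[517.  -12.2  85. ]]
s3 [[553.5 -13.8  85. ]]
s4 [[552.5 -50.5  85. ]]
fR [[ 459.8 -121.2   24. ]]
fL [[487.2  74.8  24. ]]
bR [[ 624.1 -143.7   40. ]]
bL [[651.3  53.1  40. ]]
nozbase [[580.  -92.1  90. ]]
cap (array([534.7, -31.5, 106.4]), [np.float64(2.4), np.float64(0.8), np.float64(2.0)]) (array([533. , -31.7, 103.8]), [np.float64(0.7), np.float64(0.7)]) (array([533.5, -32. , 108.8]), [np.float64(2.1), np.float64(2.1)]) (array([536.6, -31.4, 107.2]), [np.float64(0.0), np.float64(0.0)])
lid (array([589.1, -40.5,  40.9]), [np.float64(0.8), np.float64(0.5), np.float64(1.3)]) (array([588.7, -40. ,  41. ]), [np.float64(0.2), np.float64(0.2)]) (array([590.1, -40.3,  39.2]), [np.float64(0.9), np.float64(0.9)]) (array([589.4, -40.9,  41.1]), [np.float64(0.9), np.float64(0.9)])
can (array([596.2,  14.8,  94.3]), [np.float64(2.3), np.float64(0.6), np.float64(2.4)]) (array([595.2,  15.6,  94.4]), [np.float64(1.1), np.float64(1.1)]) (array([598.4,  16.3,  90.7]), [np.float64(2.0), np.float64(2.0)]) (array([596.9,  13.7,  94.9]), [np.float64(1.3), np.float64(1.3)])
```

```bash
cat > go.py <<'E'
import sys
from h import *
# usage: go.py x y z yawdeg
s=env.sense(); x,y,z,yw=map(float,sys.argv[1:5]); yw=np.radians(yw)
cur=s['eef_rot']
d=np.array([x,y,z])-s['tool_pos']
c,sn=np.cos(yw),np.sin(yw)
t=np.array([c*d[0]+sn*d[1], sn*d[0]-c*d[1], -d[2]])
Rc=Rn.from_euler('xyz',cur); Rt=Rn.from_euler('xyz',[np.pi,0,yw])
rv=(Rc.inv()*Rt).as_rotvec()
print('t',round(s['t'],2),'pos',s['tool_pos'].round(1),'rot',cur.round(4),'gap',round(s['finger_gap'],3),'F',s['contact_force'].round(1))
print('turn first (tool axes, frac):',(rv/(np.pi/2)).round(3),'then shift frac:',(t/40).round(3))
E
python3 go.py 534 -31.2 42 88.2
```

```text
t 1.97 pos [528.3 -36.7 311.2] rot [-3.141  -0.      1.4269] gap 0.748 F [ 1.2 -0.   0.7]
turn first (tool axes, frac): [-0.    -0.    -0.072] then shift frac: [0.143 0.137 6.731]
```

Call:
drive_tool:
  deltas: [0,0,0.2,0,0,-0.072,0.14,0.14,0.7,0,0,0,0,0,0.8,0,0,0,0,0,0.8,0,0,0,0,0,0.25,0,0,0]

```text
t: 2.38
tool_pos: [532.0, -30.5, 197.7]
eef_rot: [-3.136, -0.0, 1.542]
contact_force: [-0.4, 0.5, -0.1]
finger_gap: 0.755
```

Call:
drive_tool:
  deltas: [0,0,0,0,0,0,0,0,0,0,0,0,0,0,0,0,0,0]

```text
t: 2.63
tool_pos: [535.4, -31.5, 203.4]
eef_rot: [3.139, 0.0, 1.543]
contact_force: [0.3, -0.2, 0.5]
finger_gap: 0.749
```

```bash
cat >> h.py <<'E'
def wsnap(tag):
    s=env.sense(); np.save('pics/s_'+tag+'.npy',s,allow_pickle=True); f=grab('wrist','w_'+tag); return f,s
def wload(tag):
    f=load('w_'+tag); s=np.load('pics/s_'+tag+'.npy',allow_pickle=True).item(); return f,camT(f,s)
E
python3 - <<'E'
from h import *
f,s=wsnap('a'); print(s['tool_pos'],s['eef_rot'],s['qvel'].round(3))
crop('w_a',130,100,400,384,2,'w_a2')
E
```

```text
[535.43588828 -31.52361152 203.39599392] [3.13882695e+00 1.75677363e-04 1.54296324e+00] [-0.005 -0.003  0.005 -0.006  0.001 -0.006]
```

View pics/w_a2.png

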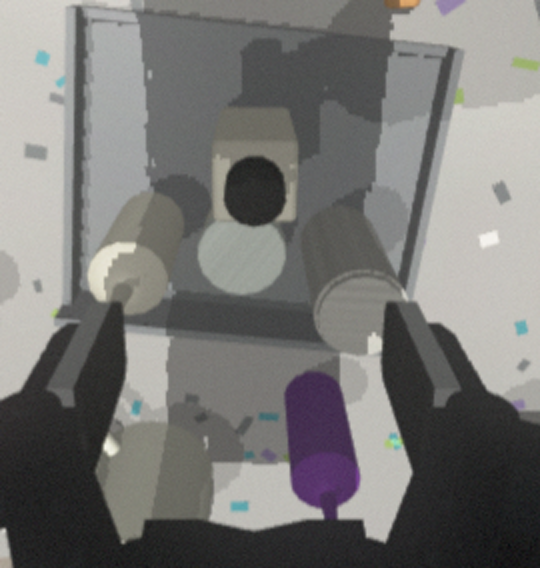

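```bash
python3 - <<'E'
from h import *
f,T=wload('a')
A=lambda x,y:(x/2+130-.25,y/2+100-.25)
for n,p,z in [('cap',(254,191),105),('capL',(223,191),105),('capR',(286,191),105),('s1',(213.5,142),85),('s2',(296.5,142),85),('s3',(296.5,222),85),('s4',(213.5,221),85),
 ('lid',(241.5,249),41),('can',(361,310),95),('shoul',(127,280),79)]:
    print(n,onplane(f,T,[A(*p)],z).round(1))
E
python3 go.py 534 -31.2 42 88.4
```

```text
cap [[532.2 -31.5 105. ]]
capL [[531.9 -44.1 105. ]]
capR [[532.6 -18.5 105. ]]
s1 [[516.3 -48.5  85. ]]
s2 [[517.2 -12.9  85. ]]
s3 [[553.9 -13.1  85. ]]
s4 [[552.5 -50.2  85. ]]
lid [[585.5 -39.6  41. ]]
can [[593.4  15.2  95. ]]
shoul [[583.4 -93.   79. ]]
t 2.68 pos [535.6 -31.6 203.4] rot [3.1385e+00 2.0000e-04 1.5429e+00] gap 0.749 F [-0.2 -0.1 -0. ]
turn first (tool axes, frac): [0.002 0.    0.   ] then shift frac: [ 0.01  -0.04   4.035]
```

Call:
drive_tool:
  deltas: [0.01,-0.04,0.6,0,0,0,0,0,0.8,0,0,0,0,0,0.9,0,0,0,0,0,0.8,0,0,0,0,0,0.5,0,0,0]

```text
t: 3.1
tool_pos: [532.7, -31.4, 56.0]
eef_rot: [-3.141, 0.0, 1.543]
contact_force: [-1.4, -0.1, 0.2]
finger_gap: 0.746
```

Call:
drive_tool:
  deltas: [0,0,0.3,0,0,0,0,0,0.12,0,0,0,0,0,0,0,0,0,0,0,0,0,0,0]

```text
t: 3.43
tool_pos: [534.0, -31.5, 41.8]
eef_rot: [3.14, 0.0, 1.543]
contact_force: [-0.6, 0.6, 1.3]
finger_gap: 0.747
```

```bash
python3 go.py 534 -31.2 42 88.4
```

```text
t 3.43 pos [534.  -31.5  41.8] rot [3.1398e+00 1.0000e-04 1.5429e+00] gap 0.747 F [-0.6  0.6  1.3]
turn first (tool axes, frac): [0.001 0.    0.   ] then shift frac: [ 0.006 -0.    -0.005]
```

Call:
drive_tool:
  deltas: [0,0,0,0,0,0,0,0,0,0,0,0,0,0,0,0,0,0,0,0,0,0,0,0,0,0,0,0,0,0]
  claw: 0

```text
t: 3.85
tool_pos: [533.9, -31.4, 41.9]
eef_rot: [3.139, 0.0, 1.543]
contact_force: [-0.9, 0.3, 4.7]
finger_gap: 0.438
```

Call:
drive_tool:
  deltas: [0,0,0,0,0,0,0,0,0,0,0,0,0,0,0,0,0,0]

```text
t: 4.1
tool_pos: [534.0, -31.4, 41.9]
eef_rot: [3.139, 0.0, 1.543]
contact_force: [0.3, -0.4, 6.0]
finger_gap: 0.437
```

Call:
drive_tool:
  deltas: [0,0,-0.2,0,0,0,0,0,-0.6,0,0,0,0,0,-0.8,0,0,0,0,0,-0.8,0,0,0,0,0,-0.6,0,0,0]

```text
t: 4.52
tool_pos: [533.3, -31.4, 163.9]
eef_rot: [3.139, 0.0, 1.543]
contact_force: [0.7, -0.1, -1.6]
finger_gap: 0.44
```

Call:
drive_tool:
  deltas: [0.3,0,-0.2,0,0,0,0.6,0.1,0,0,0,0,0.9,0.1,0,0,0,0,0.9,0.1,0,0,0,0,0.9,0.1,0,0,0,0]

```text
t: 4.93
tool_pos: [552.5, 113.9, 168.6]
eef_rot: [-3.141, -0.0, 1.542]
contact_force: [-0.1, 0.1, -1.3]
finger_gap: 0.439
```

```bash
python3 go.py 566 297 170 88.4
```

```text
t 4.93 pos [552.5 113.9 168.6] rot [-3.1415 -0.      1.5421] gap 0.439 F [-0.1  0.1 -1.3]
turn first (tool axes, frac): [-0. -0. -0.] then shift frac: [ 4.586  0.208 -0.034]
```

Call:
drive_tool:
  deltas: [0.95,0.05,0,0,0,0,0.95,0.05,0,0,0,0,0.95,0.05,0,0,0,0,0.95,0.05,0,0,0,0,0.6,0,0,0,0,0]

```text
t: 5.35
tool_pos: [565.2, 291.8, 168.1]
eef_rot: [-3.141, -0.001, 1.545]
contact_force: [0.5, -1.2, -1.1]
finger_gap: 0.436
```

Call:
drive_tool:
  deltas: [0.18,0,0,0,0,0,0,0,0,0,0,0]

```text
t: 5.52
tool_pos: [565.2, 297.3, 167.8]
eef_rot: [-3.141, 0.0, 1.546]
contact_force: [-0.2, -0.1, -2.5]
finger_gap: 0.44
```

```bash
python3 - <<'E'
from h import *
f,s=wsnap('b'); print(s['tool_pos'],s['eef_rot'],s['qvel'].round(3))
crop('w_b',0,0,512,384,1.5,'w_b2')
E
python3 go.py 566 297 42.5 88.4
```

```text
[565.16402243 297.28171313 167.7757426 ] [-3.14060985e+00  3.85008931e-04  1.54606709e+00] [-0.05  -0.024 -0.034 -0.001 -0.014 -0.026]
t 5.57 pos [565.3 295.6 168. ] rot [-3.1406e+00  9.0000e-04  1.5448e+00] gap 0.437 F [ 0.2 -0.9 -1.4]
turn first (tool axes, frac): [-0.001  0.001  0.001] then shift frac: [0.035 0.017 3.136]
```

View pics/w_b2.png

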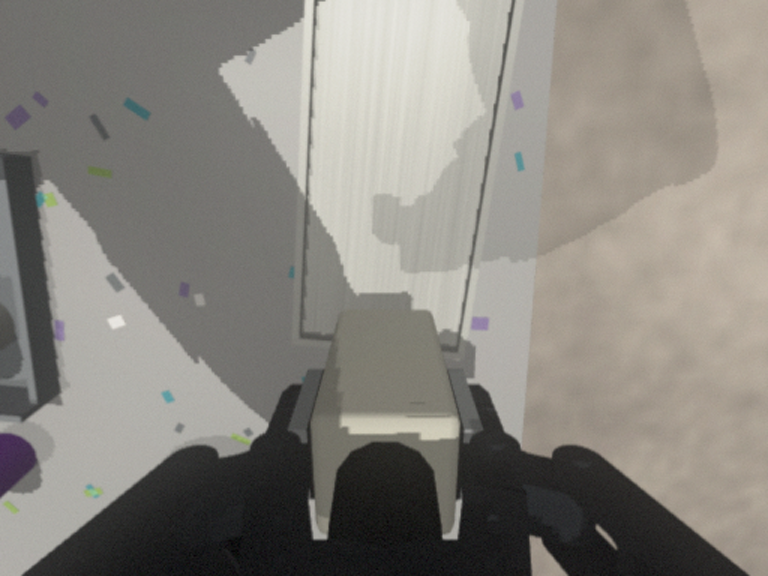

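```bash
python3 - <<'E'
from h import *
f,T=wload('b')
A=lambda x,y:(x/1.5-.17,y/1.5-.17)
for p in [(296,346),(308,0),(519,0),(468,352)]:
    print(p,onplane(f,T,[A(*p)],14).round(1))
E
```

```text
(296, 346) [[616.6 234.1  14. ]]
(308, 0) [[409.1 258.3  14. ]]
(519, 0) [[412.  374.3  14. ]]
(468, 352) [[624.  353.1  14. ]]
```

Call:
drive_tool:
  deltas: [0.08,-0.02,0.5,0,0,0,0,0,0.8,0,0,0,0,0,0.8,0,0,0,0,0,0.6,0,0,0,0,0,0.2,0,0,0]

```text
t: 5.98
tool_pos: [563.1, 295.3, 48.9]
eef_rot: [-3.136, 0.003, 1.541]
contact_force: [-0.8, -0.0, -2.1]
finger_gap: 0.437
```

Call:
drive_tool:
  deltas: [0,0,0.12,0,0,0,0,0,0.06,0,0,0,0,0,0,0,0,0,0,0,0,0,0,0]

```text
t: 6.32
tool_pos: [566.2, 298.4, 46.9]
eef_rot: [3.14, -0.001, 1.543]
contact_force: [-0.2, -0.5, -0.8]
finger_gap: 0.439
```

```bash
python3 go.py 563 299 42.2 88.4
```

```text
t 6.32 pos [566.2 298.4  46.9] rot [ 3.1396e+00 -1.0000e-03  1.5427e+00] gap 0.439 F [-0.2 -0.5 -0.8]
turn first (tool axes, frac): [ 0.001 -0.001 -0.   ] then shift frac: [ 0.013 -0.081  0.117]
```

Call:
drive_tool:
  deltas: [0,-0.04,0.06,0,0,0,0,-0.04,0.05,0,0,0,0,0,0,0,0,0]

```text
t: 6.57
tool_pos: [562.7, 298.7, 42.0]
eef_rot: [3.139, -0.001, 1.543]
contact_force: [0.6, -1.0, 2.4]
finger_gap: 0.435
```

```bash
python3 go.py 563 299 42.0 88.4
```

```text
t 6.57 pos [562.7 298.7  42. ] rot [ 3.1394e+00 -8.0000e-04  1.5433e+00] gap 0.435 F [ 0.6 -1.   2.4]
turn first (tool axes, frac): [ 0.001 -0.     0.   ] then shift frac: [ 0.007  0.008 -0.001]
```

Call:
drive_tool:
  deltas: [0,0,0,0,0,0,0,0,0,0,0,0,0,0,0,0,0,0,0,0,0,0,0,0]
  claw: 0.75

```text
t: 6.9
tool_pos: [562.0, 298.3, 40.8]
eef_rot: [-3.141, 0.0, 1.543]
contact_force: [1.2, -0.0, -0.6]
finger_gap: 0.755
```

Call:
drive_tool:
  deltas: [0,0,-0.3,0,0,0,0,0,-0.7,0,0,0,0,0,-0.8,0,0,0,0,0,-0.8,0,0,0,0,0,-0.5,0,0,0]

```text
t: 7.32
tool_pos: [562.7, 298.7, 168.1]
eef_rot: [3.139, -0.001, 1.543]
contact_force: [1.1, -0.7, 0.3]
finger_gap: 0.751
```

```bash
python3 - <<'E'
from h import *
f,s=wsnap('c'); print(s['tool_pos'],s['eef_rot'],s['qvel'].round(3))
crop('w_c',0,0,512,384,1.5,'w_c2')
E
python3 go.py 595 15.5 180 82
```

```text
[562.70362307 298.6985377  168.11192642] [ 3.13919779e+00 -1.29719871e-03  1.54314379e+00] [ 0.001 -0.102  0.41   0.515 -0.002  0.001]
t 7.37 pos [564.  299.4 171.4] rot [ 3.1351 -0.0036  1.5431] gap 0.75 F [1.2 1.3 3.1]
turn first (tool axes, frac): [ 0.004 -0.003  0.071] then shift frac: [-6.92   1.756 -0.215]
```

View pics/w_c2.png

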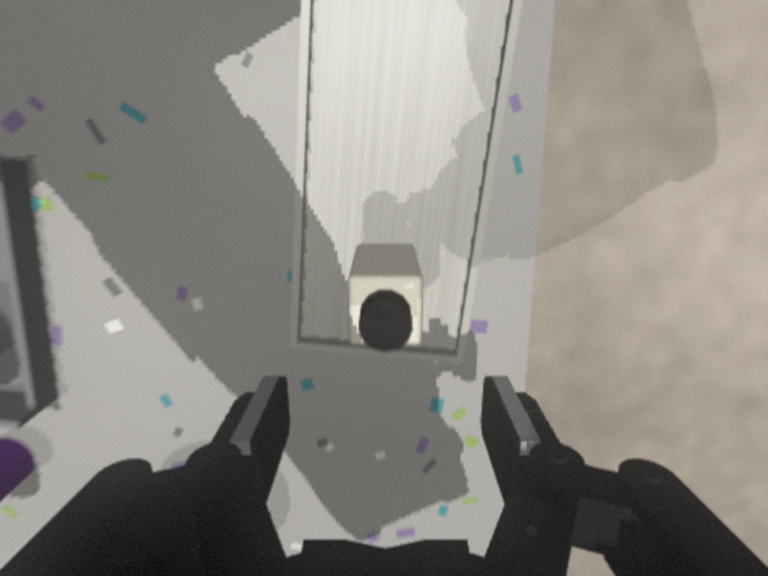

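Call:
drive_tool:
  deltas: [0,0,-0.15,0,0,0.071,-0.6,0.2,-0.1,0,0,0,-0.9,0.25,0,0,0,0,-0.9,0.25,0,0,0,0,-0.9,0.25,0,0,0,0]

```text
t: 7.78
tool_pos: [581.2, 161.3, 174.6]
eef_rot: [-3.141, 0.0, 1.433]
contact_force: [1.6, -0.5, 0.4]
finger_gap: 0.749
```

Call:
drive_tool:
  deltas: [-0.9,0.2,0,0,0,0,-0.9,0.2,0,0,0,0,-0.9,0.2,0,0,0,0,-0.6,0.15,0,0,0,0,-0.3,0.05,0,0,0,0]

```text
t: 8.2
tool_pos: [593.1, 12.2, 174.6]
eef_rot: [-3.141, 0.001, 1.429]
contact_force: [-0.4, -0.8, -0.3]
finger_gap: 0.753
```

Call:
drive_tool:
  deltas: [0,0,0,0,0,0,0,0,0,0,0,0]

```text
t: 8.37
tool_pos: [593.0, 15.2, 174.7]
eef_rot: [-3.141, -0.0, 1.43]
contact_force: [0.0, -0.2, 0.7]
finger_gap: 0.749
```

```bash
python3 - <<'E'
from h import *
f,s=wsnap('d'); print(s['tool_pos'],s['eef_rot'],s['qvel'].round(3))
crop('w_d',60,60,420,350,2,'w_d2')
E
python3 go.py 595 15.7 45 82
```

```text
[593.00072668  15.24394086 174.6656765 ] [-3.14112103e+00 -2.74499886e-04  1.43033655e+00] [ 0.031 -0.001  0.003  0.001  0.003  0.003]
t 8.42 pos [593.   16.  174.8] rot [-3.1412e+00 -3.0000e-04  1.4315e+00] gap 0.749 F [-0.4  0.6 -0.1]
turn first (tool axes, frac): [-0. -0.  0.] then shift frac: [-1.000e-03  5.000e-02  3.244e+00]
```

View pics/w_d2.png

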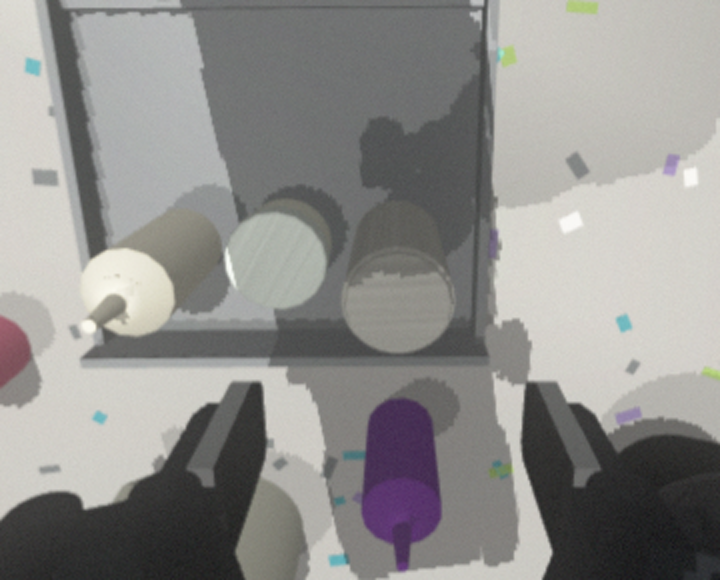

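```bash
python3 - <<'E'
from h import *
f,T=wload('d')
A=lambda x,y:(x/2+60-.25,y/2+60-.25)
for n,p,z in [('can',(398.5,303),95),('canL',(343,300),91),('canR',(455,300),91),('lid',(278,260.5),41),('lidL',(227,260),41),('lidR',(329,260),41),('shoul',(129,293),79),('shL',(82,290),79),('shR',(176,290),79),('tip',(88,327),113),('purpletip',(402,567),108)]:
    print(n,onplane(f,T,[A(*p)],z).round(1))
E
```

```text
can [[596.4  16.4  95. ]]
canL [[593.7  -4.9  91. ]]
canR [[599.8  38.   91. ]]
lid [[588.4 -38.4  41. ]]
lidL [[584.9 -61.7  41. ]]
lidR [[591.5 -15.   41. ]]
shoul [[583.  -92.1  79. ]]
shL [[ 579.  -110.6   79. ]]
shR [[584.4 -72.9  79. ]]
tip [[583.2 -93.1 113. ]]
purpletip [[708.9   2.2 108. ]]
```

Call:
drive_tool:
  deltas: [0,0.07,0.5,0,0,0,0,0,0.8,0,0,0,0,0,0.8,0,0,0,0,0,0.6,0,0,0,0,0,0.3,0,0,0]

```text
t: 8.83
tool_pos: [593.9, 16.8, 51.6]
eef_rot: [-3.137, 0.0, 1.434]
contact_force: [-0.3, -0.6, 0.1]
finger_gap: 0.752
```

Call:
drive_tool:
  deltas: [0,0,0.2,0,0,0,0,0,0.04,0,0,0,0,0,0,0,0,0]

```text
t: 9.08
tool_pos: [596.0, 15.9, 45.4]
eef_rot: [-3.141, 0.0, 1.433]
contact_force: [-0.4, 0.5, 1.4]
finger_gap: 0.752
```

```bash
python3 go.py 595.9 16.3 45 82
```

```text
t 9.08 pos [596.   15.9  45.4] rot [-3.1414  0.      1.4329] gap 0.752 F [-0.4  0.5  1.4]
turn first (tool axes, frac): [-0.     0.     0.001] then shift frac: [ 0.01  -0.003  0.009]
```

Call:
drive_tool:
  deltas: [0,0,0,0,0,0,0,0,0,0,0,0,0,0,0,0,0,0,0,0,0,0,0,0,0,0,0,0,0,0]
  claw: 0

```text
t: 9.5
tool_pos: [596.8, 15.2, 46.7]
eef_rot: [3.139, -0.001, 1.432]
contact_force: [0.1, 3.0, 6.0]
finger_gap: 0.502
```

Call:
drive_tool:
  deltas: [0,0,0,0,0,0,0,0,0,0,0,0]

```text
t: 9.67
tool_pos: [596.8, 15.2, 46.7]
eef_rot: [3.139, -0.001, 1.432]
contact_force: [-0.1, 2.0, 6.0]
finger_gap: 0.504
```

Call:
drive_tool:
  deltas: [0,0,-0.2,0,0,0,0,0,-0.6,0,0,0,0,0,-0.8,0,0,0,0,0,-0.8,0,0,0,0,0,-0.6,0,0,0]

```text
t: 10.08
tool_pos: [596.1, 14.7, 168.4]
eef_rot: [3.14, 0.0, 1.431]
contact_force: [1.3, -0.0, -2.3]
finger_gap: 0.509
```

```bash
python3 go.py 489 309 165 82
```

```text
t 10.08 pos [596.1  14.7 168.4] rot [3.1398e+00 1.0000e-04 1.4313e+00] gap 0.509 F [ 1.3 -0.  -2.3]
turn first (tool axes, frac): [0.001 0.    0.   ] then shift frac: [ 6.914 -3.675  0.085]
```

Call:
drive_tool:
  deltas: [0.4,-0.2,0,0,0,0,0.8,-0.4,0,0,0,0,0.9,-0.5,0,0,0,0,0.9,-0.5,0,0,0,0,0.9,-0.5,0,0,0,0]

```text
t: 10.5
tool_pos: [533.5, 182.0, 166.0]
eef_rot: [3.141, 0.0, 1.43]
contact_force: [0.6, 0.2, -1.6]
finger_gap: 0.502
```

Call:
drive_tool:
  deltas: [0.9,-0.5,0,0,0,0,0.9,-0.5,0,0,0,0,0.7,-0.35,0,0,0,0,0.4,-0.2,0,0,0,0,0.1,0,0,0,0,0]

```text
t: 10.92
tool_pos: [488.1, 311.2, 165.8]
eef_rot: [-3.141, -0.0, 1.435]
contact_force: [-0.2, -0.2, -2.2]
finger_gap: 0.502
```

```bash
python3 go.py 489 309 46.7 82
```

```text
t 10.92 pos [488.1 311.2 165.8] rot [-3.1413e+00 -4.0000e-04  1.4349e+00] gap 0.502 F [-0.2 -0.2 -2.2]
turn first (tool axes, frac): [-0.    -0.     0.002] then shift frac: [-0.052  0.031  2.977]
```

Call:
drive_tool:
  deltas: [-0.04,0.03,0.5,0,0,0,0,0,0.8,0,0,0,0,0,0.8,0,0,0,0,0,0.5,0,0,0,0,0,0.2,0,0,0]

```text
t: 11.33
tool_pos: [489.2, 304.8, 50.5]
eef_rot: [-3.138, 0.004, 1.431]
contact_force: [0.0, -1.0, -1.5]
finger_gap: 0.501
```

Call:
drive_tool:
  deltas: [0,0,0.1,0,0,0,0,0,0,0,0,0,0,0,0,0,0,0]

```text
t: 11.58
tool_pos: [491.5, 306.9, 50.6]
eef_rot: [3.14, -0.001, 1.431]
contact_force: [1.1, 0.4, -2.0]
finger_gap: 0.502
```

```bash
python3 go.py 489 309 46.7 82
```

```text
t 11.58 pos [491.5 306.9  50.6] rot [ 3.1402e+00 -9.0000e-04  1.4311e+00] gap 0.502 F [ 1.1  0.4 -2. ]
turn first (tool axes, frac): [ 0.001 -0.001 -0.   ] then shift frac: [ 0.043 -0.069  0.097]
```

Call:
drive_tool:
  deltas: [0.04,-0.06,0.06,0,0,0,0,0,0.045,0,0,0,0,0,0,0,0,0,0,0,0,0,0,0]

```text
t: 11.92
tool_pos: [489.1, 309.4, 46.7]
eef_rot: [3.14, -0.002, 1.432]
contact_force: [-1.6, -0.9, 5.8]
finger_gap: 0.502
```

Call:
drive_tool:
  deltas: [0,0,0,0,0,0,0,0,0,0,0,0,0,0,0,0,0,0,0,0,0,0,0,0]
  claw: 0.75

```text
t: 12.25
tool_pos: [488.5, 308.7, 45.2]
eef_rot: [3.141, -0.0, 1.432]
contact_force: [-0.4, -0.1, 0.2]
finger_gap: 0.754
```

Call:
drive_tool:
  deltas: [0,0,-0.3,0,0,0,0,0,-0.7,0,0,0,0,0,-0.8,0,0,0,0,0,-0.8,0,0,0,0,0,-0.5,0,0,0]

```text
t: 12.67
tool_pos: [489.1, 309.1, 172.2]
eef_rot: [3.139, -0.002, 1.432]
contact_force: [0.2, 0.1, -0.4]
finger_gap: 0.748
```

```bash
python3 - <<'E'
from h import *
f,s=wsnap('e'); print(s['tool_pos'],s['eef_rot'],s['qvel'].round(3))
crop('w_e',0,0,512,384,1.5,'w_e2')
E
python3 go.py 583 -92.3 175 82
```

```text
[489.0918779  309.05933771 172.22329096] [ 3.13940194e+00 -1.73809328e-03  1.43153922e+00] [-0.    -0.119  0.407  0.528  0.001 -0.   ]
t 12.72 pos [490.3 309.9 175.3] rot [ 3.1361 -0.0047  1.4316] gap 0.745 F [ 1.7 -0.1  3.4]
turn first (tool axes, frac): [ 0.004 -0.003  0.   ] then shift frac: [-9.634e+00  3.695e+00  8.000e-03]
```

View pics/w_e2.png

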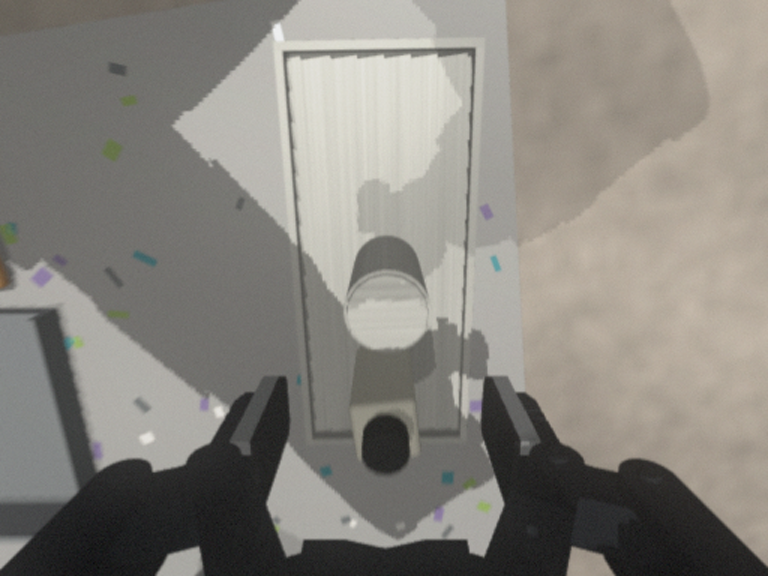

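Call:
drive_tool:
  deltas: [-0.4,0.15,-0.2,0,0,0,-0.85,0.3,0,0,0,0,-0.9,0.35,0,0,0,0,-0.9,0.35,0,0,0,0,-0.9,0.35,0,0,0,0]

```text
t: 13.13
tool_pos: [525.9, 142.4, 176.9]
eef_rot: [3.142, 0.0, 1.432]
contact_force: [0.8, -0.5, -0.5]
finger_gap: 0.749
```

Call:
drive_tool:
  deltas: [-0.9,0.35,0,0,0,0,-0.9,0.35,0,0,0,0,-0.9,0.35,0,0,0,0,-0.9,0.35,0,0,0,0,-0.9,0.35,0,0,0,0]

```text
t: 13.55
tool_pos: [570.3, -46.1, 176.9]
eef_rot: [-3.142, 0.0, 1.432]
contact_force: [0.4, -0.4, 0.2]
finger_gap: 0.748
```

Call:
drive_tool:
  deltas: [-0.7,0.25,0,0,0,0,-0.4,0.15,0,0,0,0,-0.1,0.05,0,0,0,0,0,0,0,0,0,0,0,0,0,0,0,0]

```text
t: 13.97
tool_pos: [581.1, -93.6, 176.8]
eef_rot: [-3.141, -0.0, 1.431]
contact_force: [-0.7, -0.9, -0.3]
finger_gap: 0.749
```

```bash
python3 - <<'E'
from h import *
f,s=wsnap('f'); print(s['tool_pos'],s['eef_rot'],s['qvel'].round(3))
crop('w_f',90,60,450,350,2,'w_f2')
E
python3 go.py 583 -92.3 45 82
```

```text
[581.12725381 -93.64209368 176.81259098] [-3.14086995e+00 -2.43417239e-04  1.43132468e+00] [ 0.021 -0.008 -0.005 -0.     0.001 -0.   ]
t 14.02 pos [581.1 -93.2 176.9] rot [-3.1410e+00 -2.0000e-04  1.4322e+00] gap 0.752 F [0.1 1.  0.1]
turn first (tool axes, frac): [-0.    -0.     0.001] then shift frac: [0.028 0.043 3.298]
```

View pics/w_f2.png

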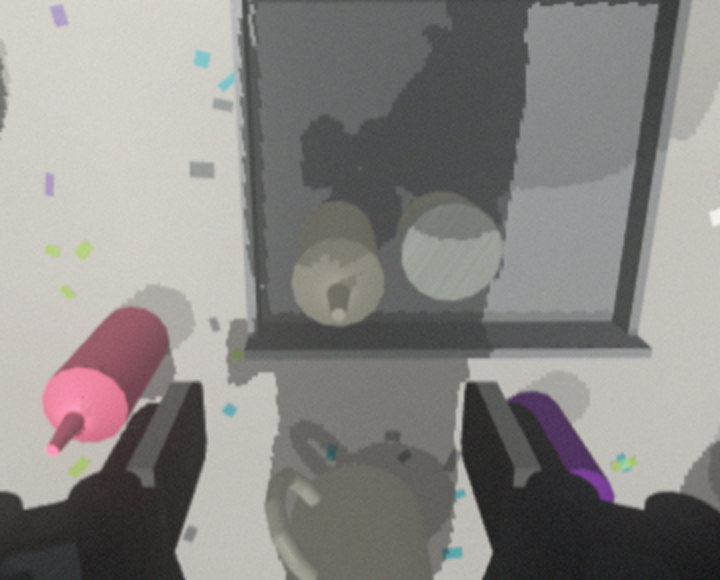

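```bash
python3 - <<'E'
from h import *
f,T=wload('f')
A=lambda x,y:(x/2+90-.25,y/2+60-.25)
for n,p,z in [('shoul',(338,282),79),('shL',(292,280),79),('shR',(384,280),79),('tip',(338.5,314),113),('lid',(452,252),41),('pink',(53,450),108),('pinkbase',(148,330),0)]:
    print(n,onplane(f,T,[A(*p)],z).round(1))
E
```

```text
shoul [[582.4 -92.3  79. ]]
shL [[ 578.9 -110.7   79. ]]
shR [[584.1 -73.6  79. ]]
tip [[582.7 -92.4 113. ]]
lid [[588.1 -39.4  41. ]]
pink [[ 626.2 -211.8  108. ]]
pinkbase [[ 622.8 -203.8    0. ]]
```

Call:
drive_tool:
  deltas: [0.03,0.04,0.5,0,0,0,0,0,0.8,0,0,0,0,0,0.8,0,0,0,0,0,0.6,0,0,0,0,0,0.3,0,0,0]

```text
t: 14.43
tool_pos: [581.2, -91.2, 54.1]
eef_rot: [-3.138, -0.0, 1.434]
contact_force: [-0.4, 0.4, 0.1]
finger_gap: 0.753
```

Call:
drive_tool:
  deltas: [0,0,0.2,0,0,0,0,0,0.12,0,0,0,0,0,0,0,0,0]

```text
t: 14.68
tool_pos: [583.0, -92.3, 44.0]
eef_rot: [-3.141, 0.0, 1.433]
contact_force: [-1.8, -1.0, 1.0]
finger_gap: 0.749
```

```bash
python3 go.py 582.6 -92.3 43 82
```

```text
t 14.68 pos [583.  -92.3  44. ] rot [-3.1410e+00  1.0000e-04  1.4328e+00] gap 0.749 F [-1.8 -1.   1. ]
turn first (tool axes, frac): [-0.     0.     0.001] then shift frac: [-0.002 -0.01   0.025]
```

Call:
drive_tool:
  deltas: [0,0,0,0,0,0,0,0,0,0,0,0,0,0,0,0,0,0,0,0,0,0,0,0,0,0,0,0,0,0]
  claw: 0

```text
t: 15.1
tool_pos: [584.0, -93.1, 45.7]
eef_rot: [3.139, -0.0, 1.432]
contact_force: [-0.5, 2.2, 6.5]
finger_gap: 0.426
```

Call:
drive_tool:
  deltas: [0,0,0,0,0,0,0,0,0,0,0,0]

```text
t: 15.27
tool_pos: [584.0, -93.2, 45.7]
eef_rot: [3.139, -0.0, 1.432]
contact_force: [0.1, 0.9, 7.0]
finger_gap: 0.427
```

Call:
drive_tool:
  deltas: [0,0,-0.2,0,0,0,0,0,-0.6,0,0,0,0,0,-0.8,0,0,0,0,0,-0.8,0,0,0,0,0,-0.7,0,0,0]

```text
t: 15.68
tool_pos: [583.1, -93.3, 170.9]
eef_rot: [3.141, 0.0, 1.431]
contact_force: [0.3, 0.7, -1.9]
finger_gap: 0.427
```

```bash
python3 go.py 415 317.5 175 82
```

```text
t 15.68 pos [583.1 -93.3 170.9] rot [3.1406e+00 3.0000e-04 1.4314e+00] gap 0.427 F [ 0.3  0.7 -1.9]
turn first (tool axes, frac): [0.001 0.    0.   ] then shift frac: [ 9.585 -5.591 -0.101]
```

Call:
drive_tool:
  deltas: [0.4,-0.25,-0.1,0,0,0,0.8,-0.45,0,0,0,0,0.85,-0.5,0,0,0,0,0.85,-0.5,0,0,0,0,0.85,-0.5,0,0,0,0]

```text
t: 16.1
tool_pos: [515.9, 68.6, 173.1]
eef_rot: [3.141, -0.0, 1.43]
contact_force: [0.9, 0.7, -0.2]
finger_gap: 0.43
```

Call:
drive_tool:
  deltas: [0.85,-0.5,0,0,0,0,0.85,-0.5,0,0,0,0,0.85,-0.5,0,0,0,0,0.85,-0.5,0,0,0,0,0.85,-0.5,0,0,0,0]

```text
t: 16.52
tool_pos: [440.4, 251.3, 173.2]
eef_rot: [3.141, -0.0, 1.431]
contact_force: [1.0, 0.4, -0.9]
finger_gap: 0.425
```

Call:
drive_tool:
  deltas: [0.8,-0.45,0,0,0,0,0.5,-0.3,0,0,0,0,0.2,-0.1,0,0,0,0,0,0,0,0,0,0]

```text
t: 16.85
tool_pos: [415.4, 315.6, 172.7]
eef_rot: [3.141, -0.0, 1.434]
contact_force: [0.6, -0.0, -0.3]
finger_gap: 0.43
```

```bash
python3 go.py 415 317.5 45.5 82
```

```text
t 16.85 pos [415.4 315.6 172.7] rot [ 3.1413e+00 -4.0000e-04  1.4344e+00] gap 0.43 F [ 0.6 -0.  -0.3]
turn first (tool axes, frac): [ 0.    -0.     0.002] then shift frac: [ 0.046 -0.016  3.18 ]
```

Call:
drive_tool:
  deltas: [0.05,-0.02,0.5,0,0,0,0,0,0.8,0,0,0,0,0,0.8,0,0,0,0,0,0.6,0,0,0,0,0,0.25,0,0,0]

```text
t: 17.27
tool_pos: [414.6, 313.5, 51.6]
eef_rot: [-3.139, 0.003, 1.43]
contact_force: [-0.1, -1.3, -1.7]
finger_gap: 0.426
```

Call:
drive_tool:
  deltas: [0,0,0.1,0,0,0,0,0,0,0,0,0,0,0,0,0,0,0]

```text
t: 17.52
tool_pos: [416.5, 316.1, 51.6]
eef_rot: [3.14, -0.001, 1.431]
contact_force: [-0.4, -0.1, -0.6]
finger_gap: 0.425
```

```bash
python3 go.py 415 317.5 45.7 82
```

```text
t 17.52 pos [416.5 316.1  51.6] rot [ 3.1403e+00 -1.0000e-03  1.4309e+00] gap 0.425 F [-0.4 -0.1 -0.6]
turn first (tool axes, frac): [ 0.001 -0.001 -0.   ] then shift frac: [ 0.028 -0.043  0.147]
```

Call:
drive_tool:
  deltas: [0.02,-0.03,0.08,0,0,0,0,0,0.06,0,0,0,0,0,0,0,0,0,0,0,0,0,0,0]

```text
t: 17.85
tool_pos: [415.2, 317.7, 45.7]
eef_rot: [3.14, -0.002, 1.432]
contact_force: [0.2, 0.1, 6.2]
finger_gap: 0.43
```

Call:
drive_tool:
  deltas: [0,0,0,0,0,0,0,0,0,0,0,0,0,0,0,0,0,0,0,0,0,0,0,0]
  claw: 0.75

```text
t: 18.18
tool_pos: [414.3, 316.9, 44.6]
eef_rot: [-3.141, 0.0, 1.432]
contact_force: [0.3, 0.3, -0.2]
finger_gap: 0.747
```

Call:
drive_tool:
  deltas: [0,0,-0.3,0,0,0,0,0,-0.7,0,0,0,0,0,-0.8,0,0,0,0,0,-0.8,0,0,0,0,0,-0.5,0,0,0]

```text
t: 18.6
tool_pos: [415.0, 317.4, 171.6]
eef_rot: [3.14, -0.002, 1.432]
contact_force: [0.4, 1.0, 0.3]
finger_gap: 0.751
```

```bash
python3 - <<'E'
from h import *
f,s=wsnap('g'); print(s['tool_pos'],s['eef_rot'],s['qvel'].round(3))
crop('w_g',0,0,512,384,1.5,'w_g2')
E
python3 go.py 588.3 -39.5 175 82
```

```text
[414.96252813 317.42206955 171.59461745] [ 3.13987997e+00 -1.62872190e-03  1.43159140e+00] [ 0.002 -0.135  0.41   0.544  0.001 -0.001]
t 18.65 pos [416.2 318.3 174.5] rot [ 3.1368 -0.0049  1.4316] gap 0.745 F [0.3 1.1 3. ]
turn first (tool axes, frac): [ 0.003 -0.003  0.   ] then shift frac: [-8.26   5.507 -0.012]
```

View pics/w_g2.png

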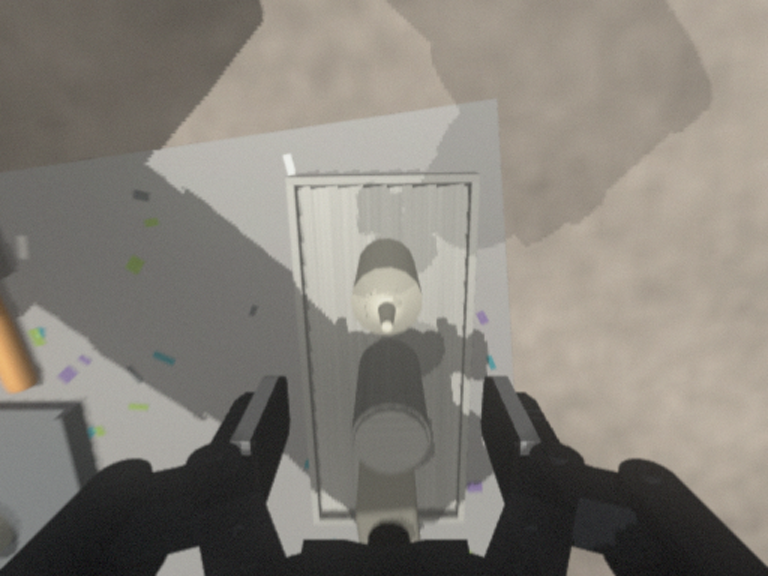

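Call:
drive_tool:
  deltas: [-0.4,0.25,-0.1,0,0,0,-0.75,0.5,0,0,0,0,-0.8,0.55,0,0,0,0,-0.8,0.55,0,0,0,0,-0.8,0.55,0,0,0,0]

```text
t: 19.07
tool_pos: [490.1, 161.6, 172.5]
eef_rot: [-3.142, 0.0, 1.432]
contact_force: [0.9, 0.7, 0.4]
finger_gap: 0.75
```

Call:
drive_tool:
  deltas: [-0.8,0.55,0,0,0,0,-0.8,0.55,0,0,0,0,-0.8,0.55,0,0,0,0,-0.8,0.55,0,0,0,0,-0.75,0.45,0,0,0,0]

```text
t: 19.48
tool_pos: [573.7, -10.3, 172.3]
eef_rot: [-3.142, 0.0, 1.431]
contact_force: [1.2, 1.2, 0.1]
finger_gap: 0.753
```

Call:
drive_tool:
  deltas: [-0.5,0.3,0,0,0,0,-0.2,0.1,0,0,0,0,0,0,0,0,0,0,0,0,0,0,0,0]

```text
t: 19.82
tool_pos: [584.3, -37.8, 172.2]
eef_rot: [-3.14, -0.0, 1.431]
contact_force: [-0.3, 0.9, -0.0]
finger_gap: 0.754
```

```bash
python3 - <<'E'
from h import *
f,s=wsnap('i'); print(s['tool_pos'],s['eef_rot'],s['qvel'].round(3))
crop('w_i',90,60,450,350,2,'w_i2')
E
python3 go.py 588.3 -39.5 10 82
```

```text
[584.33961938 -37.83767944 172.24189998] [-3.14047682e+00 -1.99427755e-04  1.43076449e+00] [ 0.026 -0.011 -0.01  -0.001  0.002  0.002]
t 19.87 pos [584.2 -37.2 172.5] rot [-3.1406e+00 -2.0000e-04  1.4319e+00] gap 0.747 F [0.4 0.5 0.7]
turn first (tool axes, frac): [-0.001 -0.     0.   ] then shift frac: [-0.043  0.11   4.061]
```

View pics/w_i2.png

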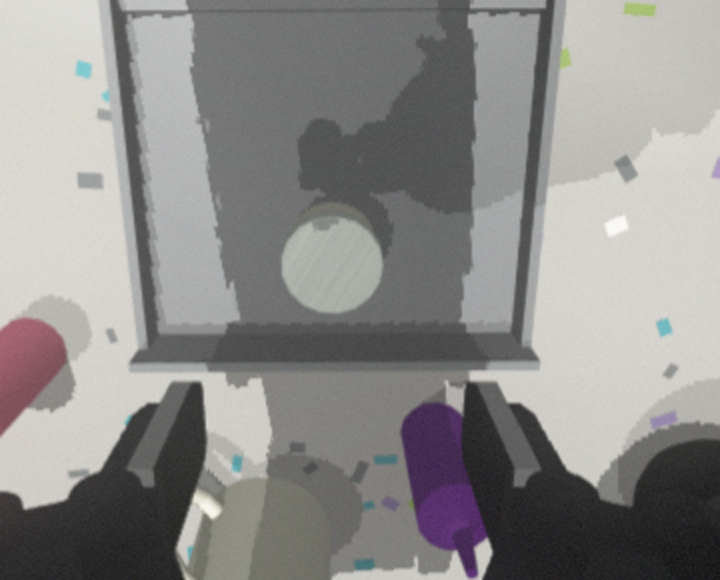

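```bash
python3 - <<'E'
from h import *
f,T=wload('i')
A=lambda x,y:(x/2+90-.25,y/2+60-.25)
for n,p,z in [('lid',(332,265),41),('lidL',(281,265),41),('lidR',(383,265),41),('bR',(131,369),40),('bL',(539,368),40),('fR',(104,0),24),('pur sh',(455,515),74),('mugedge',(265,478),95)]:
    print(n,onplane(f,T,[A(*p)],z).round(1))
f=load('wrist2');s=np.load('pics/s2.npy',allow_pickle=True).item();T=camT(f,s)
B=lambda x,y:(x/1.5-.17,y/1.5-.17)
print('mug',onplane(f,T,[B(349,502),B(308,502),B(390,502),B(349,468)],95).round(1))
E
```

```text
lid [[588.4 -39.4  41. ]]
lidL [[585.2 -62.7  41. ]]
lidR [[591.7 -16.2  41. ]]
bR [[ 627.8 -144.1   40. ]]
bL [[654.9  53.2  40. ]]
fR [[ 462.5 -120.2   24. ]]
pur sh [[707.1   1.8  74. ]]
mugedge [[659.8 -77.6  95. ]]
mug [[ 763.3 -106.1   95. ]
 [ 757.7 -144.4   95. ]
 [ 768.8  -67.7   95. ]
 [ 725.3  -99.6   95. ]]
```

Call:
drive_tool:
  deltas: [-0.03,0.1,0.5,0,0,0,0,0,0.8,0,0,0,0,0,0.8,0,0,0,0,0,0.8,0,0,0,0,0,0.6,0,0,0]

```text
t: 20.28
tool_pos: [587.1, -37.8, 30.7]
eef_rot: [-3.14, -0.0, 1.434]
contact_force: [-0.1, 0.2, -0.7]
finger_gap: 0.75
```

Call:
drive_tool:
  deltas: [0,0,0.3,0,0,0,0,0,0.2,0,0,0,0,0,0,0,0,0,0,0,0,0,0,0]

```text
t: 20.62
tool_pos: [588.7, -38.9, 13.2]
eef_rot: [3.141, 0.0, 1.433]
contact_force: [0.6, -0.2, -0.1]
finger_gap: 0.749
```

```bash
python3 go.py 588.4 -39.4 10 82
```

```text
t 20.62 pos [588.7 -38.9  13.2] rot [3.1414 0.     1.4329] gap 0.749 F [ 0.6 -0.2 -0.1]
turn first (tool axes, frac): [0.    0.    0.001] then shift frac: [-0.014 -0.004  0.081]
```

Call:
drive_tool:
  deltas: [-0.01,0,0.08,0,0,0,0,0,0,0,0,0,0,0,0,0,0,0]

```text
t: 20.87
tool_pos: [589.0, -40.2, 10.3]
eef_rot: [3.14, -0.0, 1.432]
contact_force: [0.2, -0.7, 0.2]
finger_gap: 0.75
```

Call:
drive_tool:
  deltas: [0,0,0,0,0,0,0,0,0,0,0,0,0,0,0,0,0,0,0,0,0,0,0,0,0,0,0,0,0,0]
  claw: 0

```text
t: 21.28
tool_pos: [588.9, -40.3, 10.4]
eef_rot: [3.14, -0.0, 1.431]
contact_force: [-0.1, 0.2, 6.0]
finger_gap: 0.541
```

Call:
drive_tool:
  deltas: [0,0,0,0,0,0,0,0,0,0,0,0]

```text
t: 21.45
tool_pos: [588.9, -40.3, 10.4]
eef_rot: [3.141, -0.0, 1.431]
contact_force: [-1.4, 0.4, 6.6]
finger_gap: 0.543
```

Call:
drive_tool:
  deltas: [0,0,-0.2,0,0,0,0,0,-0.6,0,0,0,0,0,-0.8,0,0,0,0,0,-0.8,0,0,0,0,0,-0.8,0,0,0]

```text
t: 21.87
tool_pos: [588.1, -40.3, 139.2]
eef_rot: [-3.141, 0.0, 1.431]
contact_force: [0.6, 0.6, -1.0]
finger_gap: 0.542
```

```bash
python3 - <<'E'
from h import *
f=load('wrist2');s=np.load('pics/s2.npy',allow_pickle=True).item();T=camT(f,s)
B=lambda x,y:(x/1.5-.17,y/1.5-.17)
print('disc',onplane(f,T,[B(92,205),B(23,205),B(161,205),B(92,208)],18).round(1))
im=f['pixels'][80:192,5:118]; g=im.max(2)
m=(g>200).astype('uint8'); cs,_=cv2.findContours(m,cv2.RETR_EXTERNAL,cv2.CHAIN_APPROX_NONE)
c=max(cs,key=cv2.contourArea); e=cv2.fitEllipse(cv2.convexHull(c)); print(e, onplane(f,T,[(e[0][0]+5,e[0][1]+80)],18).round(1))
crop('wrist2',0,70,130,200,5,'disc')
E
python3 go.py 473 -301 175 82
```

```text
disc [[ 464.7 -300.4   18. ]
 [ 455.7 -363.    18. ]
 [ 473.8 -237.7   18. ]
 [ 467.3 -301.3   18. ]]
((54.563087463378906, 59.154296875), (81.4524154663086, 98.70990753173828), 133.33412170410156) [[ 467.9 -303.8   18. ]]
t 21.87 pos [588.1 -40.3 139.2] rot [-3.1410e+00  2.0000e-04  1.4314e+00] gap 0.542 F [ 0.6  0.6 -1. ]
turn first (tool axes, frac): [-0.  0.  0.] then shift frac: [-6.855 -1.941 -0.894]
```

View pics/disc.png

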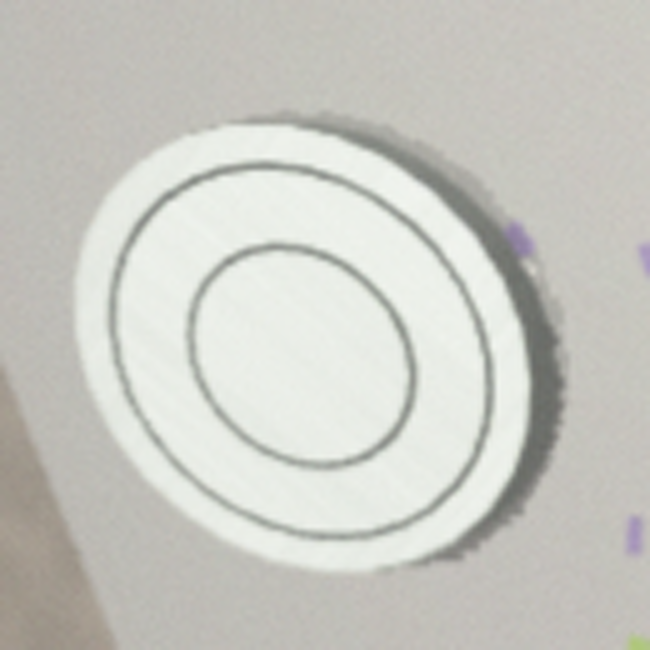

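```bash
python3 go.py 530 -300 165 82
```

```text
t 21.87 pos [588.1 -40.3 139.2] rot [-3.1410e+00  2.0000e-04  1.4314e+00] gap 0.542 F [ 0.6  0.6 -1. ]
turn first (tool axes, frac): [-0.  0.  0.] then shift frac: [-6.632 -0.533 -0.644]
```

Call:
drive_tool:
  deltas: [-0.3,0,-0.4,0,0,0,-0.7,-0.05,-0.25,0,0,0,-0.9,-0.1,0,0,0,0,-0.9,-0.1,0,0,0,0,-0.9,-0.1,0,0,0,0]

```text
t: 22.28
tool_pos: [553.7, -186.0, 164.4]
eef_rot: [3.141, 0.0, 1.432]
contact_force: [0.9, 0.0, -1.7]
finger_gap: 0.542
```

Call:
drive_tool:
  deltas: [-0.9,-0.1,0,0,0,0,-0.9,-0.1,0,0,0,0,-0.7,0,0,0,0,0,-0.4,0,0,0,0,0,0,0,0,0,0,0]

```text
t: 22.7
tool_pos: [529.4, -301.7, 163.7]
eef_rot: [3.141, 0.001, 1.428]
contact_force: [0.4, -0.0, -2.1]
finger_gap: 0.544
```

Call:
drive_tool:
  deltas: [0,0,0,0,0,0,0,0,0,0,0,0]

```text
t: 22.87
tool_pos: [530.2, -297.7, 163.6]
eef_rot: [-3.141, -0.0, 1.432]
contact_force: [-0.0, 1.7, -0.7]
finger_gap: 0.542
```

```bash
python3 - <<'E'
from h import *
f,s=wsnap('j'); print(s['tool_pos'],s['eef_rot'],s['qvel'].round(3))
crop('w_j',0,0,512,384,1.5,'w_j2')
E
```

```text
[ 530.20033918 -297.74192666  163.57588632] [-3.14125314e+00 -4.73466405e-04  1.43189234e+00] [ 0.018 -0.003 -0.005 -0.003 -0.002 -0.002]
```

View pics/w_j2.png

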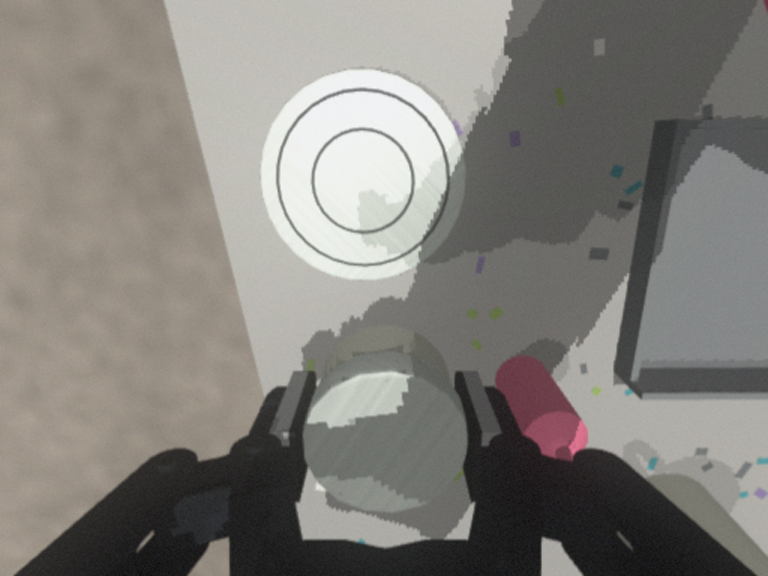

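```bash
python3 - <<'E'
from h import *
f,T=wload('j')
B=lambda x,y:(x/1.5-.17,y/1.5-.17)
for pts,z in [([(312,180),(414,180),(363,128),(363,232)],18),([(277,177),(449,177),(363,89),(363,266)],18),([(260,172),(464,172),(362,68),(362,280)],18)]:
    P=onplane(f,T,[B(*p) for p in pts],z); print(P.round(1).tolist(),P.mean(0).round(1),np.linalg.norm(P[0]-P[1]).round(1),np.linalg.norm(P[2]-P[3]).round(1))
P=onplane(f,T,[B(304,440),B(468,440),B(386,371),B(386,512)],194.3); print(P.round(1),P[2:].mean(0))
E
python3 go.py 471 -302 163 82
```

```text
[[465.4, -333.1, 18.0], [473.8, -272.6, 18.0], [440.7, -298.4, 18.0], [500.6, -307.7, 18.0]] [ 470.1 -303.    18. ] 61.1 60.7
[[460.8, -353.5, 18.0], [475.0, -251.7, 18.0], [420.2, -295.2, 18.0], [522.1, -311.0, 18.0]] [ 469.5 -302.9   18. ] 102.8 103.1
[[456.6, -362.9, 18.0], [473.3, -242.6, 18.0], [409.5, -294.2, 18.0], [531.2, -313.1, 18.0]] [ 467.7 -303.2   18. ] 121.5 123.1
[[ 524.9 -320.3  194.3]
 [ 531.3 -274.6  194.3]
 [ 506.7 -294.5  194.3]
 [ 553.1 -300.9  194.3]] [ 529.89100691 -297.70553807  194.3       ]
t 22.92 pos [ 530.3 -297.4  163.6] rot [-3.1413e+00 -4.0000e-04  1.4326e+00] gap 0.545 F [-0.2 -0.  -2. ]
turn first (tool axes, frac): [-0.    -0.     0.001] then shift frac: [-0.32  -1.453  0.015]
```

Call:
drive_tool:
  deltas: [-0.05,-0.3,0,0,0,0,-0.15,-0.6,0.3,0,0,0,-0.1,-0.45,0.7,0,0,0,-0.05,-0.12,0.8,0,0,0,0,0,0.6,0,0,0]

```text
t: 23.33
tool_pos: [468.4, -302.7, 66.4]
eef_rot: [-3.141, -0.0, 1.433]
contact_force: [1.2, -0.4, -1.7]
finger_gap: 0.536
```

Call:
drive_tool:
  deltas: [0,0,0.4,0,0,0,0,0,0.2,0,0,0,0,0,0.1,0,0,0,0,0,0,0,0,0,0,0,0,0,0,0]

```text
t: 23.75
tool_pos: [470.8, -304.2, 40.4]
eef_rot: [3.141, 0.001, 1.432]
contact_force: [0.4, 0.4, -1.6]
finger_gap: 0.543
```

```bash
python3 go.py 470 -303 23.6 82
```

```text
t 23.75 pos [ 470.8 -304.2   40.4] rot [3.1406e+00 5.0000e-04 1.4324e+00] gap 0.543 F [ 0.4  0.4 -1.6]
turn first (tool axes, frac): [0.001 0.    0.001] then shift frac: [ 0.027 -0.023  0.42 ]
```

Call:
drive_tool:
  deltas: [0.02,-0.02,0.25,0,0,0,0,0,0.12,0,0,0,0,0,0,0,0,0,0,0,0,0,0,0]

```text
t: 24.08
tool_pos: [469.0, -303.3, 24.5]
eef_rot: [-3.141, -0.0, 1.432]
contact_force: [-0.4, -0.4, -2.7]
finger_gap: 0.54
```

```bash
python3 go.py 470 -303 23.4 82
```

```text
t 24.08 pos [ 469.  -303.3   24.5] rot [-3.1410e+00 -2.0000e-04  1.4315e+00] gap 0.54 F [-0.4 -0.4 -2.7]
turn first (tool axes, frac): [-0. -0.  0.] then shift frac: [0.01  0.023 0.028]
```

Call:
drive_tool:
  deltas: [0.01,0.02,0.03,0,0,0,0,0,0,0,0,0,0,0,0,0,0,0]

```text
t: 24.33
tool_pos: [470.3, -303.2, 23.7]
eef_rot: [3.141, 0.0, 1.432]
contact_force: [-0.0, 0.6, -0.6]
finger_gap: 0.545
```

Call:
drive_tool:
  deltas: [0,0,0.02,0,0,0,0,0,0,0,0,0]

```text
t: 24.5
tool_pos: [470.3, -303.3, 23.5]
eef_rot: [3.141, 0.0, 1.432]
contact_force: [-2.0, 1.7, 5.7]
finger_gap: 0.542
```

Call:
drive_tool:
  deltas: [0,0,0,0,0,0,0,0,0,0,0,0,0,0,0,0,0,0,0,0,0,0,0,0]
  claw: 0.75

```text
t: 24.83
tool_pos: [470.2, -303.2, 22.7]
eef_rot: [3.142, 0.0, 1.432]
contact_force: [-0.0, 0.2, -0.6]
finger_gap: 0.754
```

Call:
drive_tool:
  deltas: [0,0,-0.3,0,0,0,0,0,-0.7,0,0,0,0,0,-0.8,0,0,0,0,0,-0.8,0,0,0,0,0,-0.8,0,0,0]

```text
t: 25.25
tool_pos: [469.8, -302.9, 160.1]
eef_rot: [-3.141, -0.0, 1.432]
contact_force: [0.9, 0.3, 0.2]
finger_gap: 0.752
```

```bash
python3 - <<'E'
from h import *
f,s=wsnap('k'); print(s['tool_pos'],s['eef_rot'],s['qvel'].round(3))
crop('w_k',0,0,512,384,1.5,'w_k2')
E
python3 go.py 562.7 298.7 180 88.4
```

```text
[ 469.82588161 -302.9339643   160.09672221] [-3.14118418e+00 -7.49208719e-05  1.43156468e+00] [-0.001 -0.245  0.676  0.912  0.     0.   ]
t 25.3 pos [ 472.2 -304.5  166.5] rot [3.1342 0.0035 1.4316] gap 0.753 F [ 2.3 -1.6  4.9]
turn first (tool axes, frac): [ 0.005  0.002 -0.071] then shift frac: [15.136  1.84  -0.338]
```

View pics/w_k2.png

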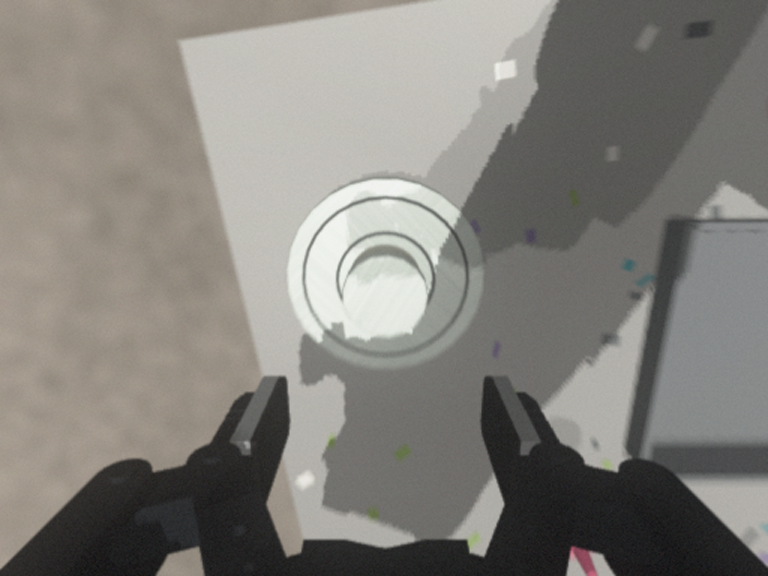

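```bash
python3 go.py 415.2 317.7 180 82.05
```

```text
t 25.3 pos [ 472.2 -304.5  166.5] rot [3.1342 0.0035 1.4316] gap 0.753 F [ 2.3 -1.6  4.9]
turn first (tool axes, frac): [ 0.005  0.002 -0.   ] then shift frac: [15.207 -3.563 -0.338]
```

Call:
drive_tool:
  deltas: [0.4,-0.1,-0.4,0,0,0,0.8,-0.2,0,0,0,0,0.95,-0.22,0,0,0,0,0.95,-0.22,0,0,0,0,0.95,-0.22,0,0,0,0]

```text
t: 25.72
tool_pos: [454.1, -136.1, 174.6]
eef_rot: [3.141, 0.0, 1.431]
contact_force: [1.2, -0.2, -1.6]
finger_gap: 0.75
```

Call:
drive_tool:
  deltas: [0.95,-0.22,0,0,0,0,0.95,-0.22,0,0,0,0,0.95,-0.22,0,0,0,0,0.95,-0.22,0,0,0,0,0.95,-0.22,0,0,0,0]

```text
t: 26.13
tool_pos: [436.8, 58.6, 174.7]
eef_rot: [3.141, -0.0, 1.431]
contact_force: [1.4, 0.4, -0.5]
finger_gap: 0.752
```

Call:
drive_tool:
  deltas: [0.95,-0.22,0,0,0,0,0.95,-0.22,0,0,0,0,0.95,-0.22,0,0,0,0,0.95,-0.22,0,0,0,0,0.95,-0.22,0,0,0,0]

```text
t: 26.55
tool_pos: [419.6, 253.2, 174.7]
eef_rot: [3.141, -0.0, 1.432]
contact_force: [1.9, -0.3, 0.1]
finger_gap: 0.753
```

```bash
python3 go.py 415.2 317.7 180 82.05
```

```text
t 26.55 pos [419.6 253.2 174.7] rot [ 3.1412e+00 -1.0000e-04  1.4317e+00] gap 0.753 F [ 1.9 -0.3  0.1]
turn first (tool axes, frac): [ 0. -0. -0.] then shift frac: [ 1.583 -0.331 -0.133]
```

Call:
drive_tool:
  deltas: [0.8,-0.15,0,0,0,0,0.5,-0.1,0,0,0,0,0.2,-0.05,0,0,0,0,0,0,0,0,0,0,0,0,0,0,0,0]

```text
t: 26.97
tool_pos: [416.4, 311.7, 174.3]
eef_rot: [-3.141, 0.001, 1.432]
contact_force: [1.1, 0.2, 0.6]
finger_gap: 0.749
```

```bash
python3 - <<'E'
from h import *
f,s=wsnap('l'); print(s['tool_pos'],s['eef_rot'],s['qvel'].round(3))
crop('w_l',0,0,512,384,1.5,'w_l2')
E
python3 go.py 415.2 317.7 45.7 82.05
```

```text
[416.36287343 311.74217245 174.33886061] [-3.14119474e+00  1.04693672e-03  1.43224058e+00] [-0.023 -0.014 -0.011  0.002 -0.002 -0.002]
t 27.02 pos [416.5 311.2 174.5] rot [-3.1413e+00  9.0000e-04  1.4312e+00] gap 0.748 F [-0.2  0.6  0.1]
turn first (tool axes, frac): [-0.     0.001 -0.001] then shift frac: [ 0.156 -0.054  3.22 ]
```

View pics/w_l2.png

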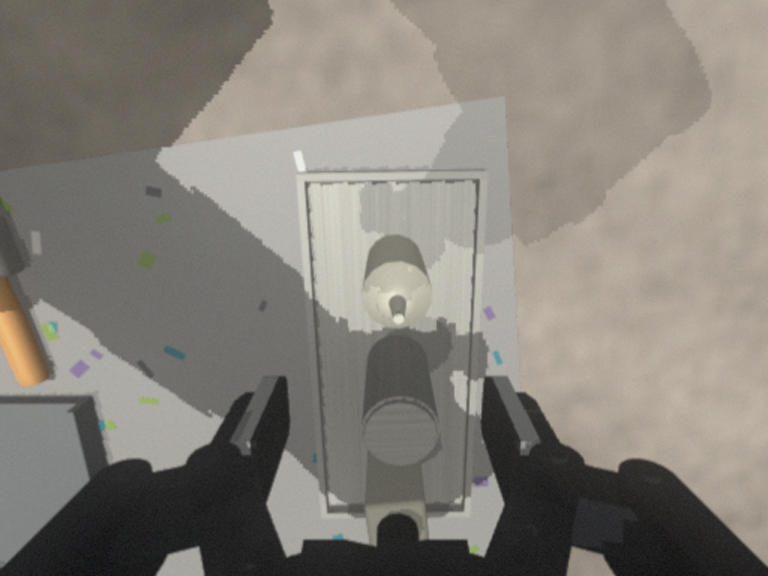

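Call:
drive_tool:
  deltas: [0.16,-0.05,0.5,0,0,0,0,0,0.8,0,0,0,0,0,0.8,0,0,0,0,0,0.6,0,0,0,0,0,0.3,0,0,0]

```text
t: 27.43
tool_pos: [414.4, 316.1, 52.0]
eef_rot: [-3.139, 0.003, 1.429]
contact_force: [-0.9, -0.8, 0.1]
finger_gap: 0.752
```

Call:
drive_tool:
  deltas: [0,0,0.12,0,0,0,0,0,0.06,0,0,0,0,0,0,0,0,0]

```text
t: 27.68
tool_pos: [416.0, 318.2, 47.9]
eef_rot: [3.141, -0.0, 1.43]
contact_force: [0.7, -0.9, 0.1]
finger_gap: 0.75
```

```bash
python3 go.py 415.2 317.7 44.5 82.05; python3 - <<'E'
from h import *
f,T=wload('l')
B=lambda x,y:(x/1.5-.17,y/1.5-.17)
print(onplane(f,T,[B(398,319)],113),onplane(f,T,[B(396.5,294)],79))
E
```

```text
t 27.68 pos [416.  318.2  47.9] rot [ 3.1413e+00 -1.0000e-04  1.4303e+00] gap 0.75 F [ 0.7 -0.9  0.1]
turn first (tool axes, frac): [ 0.    -0.    -0.001] then shift frac: [-0.015 -0.018  0.085]
[[414.31970581 317.76678449 113.        ]] [[413.21599045 317.94822928  79.        ]]
```

Call:
drive_tool:
  deltas: [-0.01,-0.02,0.08,0,0,0,0,0,0,0,0,0,0,0,0,0,0,0]

```text
t: 27.93
tool_pos: [415.0, 318.7, 44.9]
eef_rot: [3.141, -0.001, 1.431]
contact_force: [-0.0, -0.4, -0.3]
finger_gap: 0.748
```

Call:
drive_tool:
  deltas: [0,0,0,0,0,0,0,0,0,0,0,0,0,0,0,0,0,0,0,0,0,0,0,0,0,0,0,0,0,0]
  claw: 0

```text
t: 28.35
tool_pos: [414.9, 318.8, 44.9]
eef_rot: [3.141, -0.0, 1.432]
contact_force: [-0.0, -0.9, 5.0]
finger_gap: 0.429
```

Call:
drive_tool:
  deltas: [0,0,0,0,0,0,0,0,0,0,0,0]

```text
t: 28.52
tool_pos: [414.9, 318.7, 44.9]
eef_rot: [3.141, -0.0, 1.432]
contact_force: [-1.9, -1.4, 5.2]
finger_gap: 0.424
```

Call:
drive_tool:
  deltas: [0,0,-0.2,0,0,0,0,0,-0.6,0,0,0,0,0,-0.8,0,0,0,0,0,-0.8,0,0,0,0,0,-0.8,0,0,0]

```text
t: 28.93
tool_pos: [414.2, 318.4, 174.1]
eef_rot: [-3.141, 0.0, 1.432]
contact_force: [1.1, 0.3, -1.3]
finger_gap: 0.431
```

```bash
python3 go.py 584 -93.1 176 82.05
```

```text
t 28.93 pos [414.2 318.4 174.1] rot [-3.1412e+00  5.0000e-04  1.4317e+00] gap 0.431 F [ 1.1  0.3 -1.3]
turn first (tool axes, frac): [-0.  0. -0.] then shift frac: [-9.601  5.626 -0.048]
```

Call:
drive_tool:
  deltas: [-0.4,0.25,-0.05,0,0,0,-0.8,0.45,0,0,0,0,-0.85,0.5,0,0,0,0,-0.85,0.5,0,0,0,0,-0.85,0.5,0,0,0,0]

```text
t: 29.35
tool_pos: [481.2, 156.4, 175.0]
eef_rot: [3.141, -0.0, 1.433]
contact_force: [0.8, 0.5, -1.2]
finger_gap: 0.432
```

Call:
drive_tool:
  deltas: [-0.85,0.5,0,0,0,0,-0.85,0.5,0,0,0,0,-0.85,0.5,0,0,0,0,-0.85,0.5,0,0,0,0,-0.85,0.5,0,0,0,0]

```text
t: 29.77
tool_pos: [556.8, -26.3, 174.9]
eef_rot: [3.141, -0.0, 1.432]
contact_force: [1.6, 0.9, -0.3]
finger_gap: 0.429
```

Call:
drive_tool:
  deltas: [-0.8,0.45,0,0,0,0,-0.5,0.3,0,0,0,0,-0.2,0.1,0,0,0,0,0,0,0,0,0,0]

```text
t: 30.1
tool_pos: [582.1, -90.3, 174.2]
eef_rot: [-3.141, 0.0, 1.429]
contact_force: [-0.1, -0.5, -1.4]
finger_gap: 0.428
```

```bash
python3 go.py 583.7 -93.1 60 82.05
```

```text
t 30.1 pos [582.1 -90.3 174.2] rot [-3.1413e+00  3.0000e-04  1.4290e+00] gap 0.428 F [-0.1 -0.5 -1.4]
turn first (tool axes, frac): [-0.     0.    -0.002] then shift frac: [-0.063  0.05   2.856]
```

Call:
drive_tool:
  deltas: [-0.06,0.05,0.5,0,0,0,0,0,0.8,0,0,0,0,0,0.7,0,0,0,0,0,0.5,0,0,0,0,0,0.3,0,0,0]

```text
t: 30.52
tool_pos: [581.4, -89.2, 60.1]
eef_rot: [-3.138, -0.0, 1.433]
contact_force: [-0.3, 0.7, -0.5]
finger_gap: 0.432
```

Call:
drive_tool:
  deltas: [0,0,0.1,0,0,0,0,0,0,0,0,0,0,0,0,0,0,0]

```text
t: 30.77
tool_pos: [583.6, -90.3, 59.2]
eef_rot: [3.141, -0.0, 1.433]
contact_force: [-0.2, -0.4, -0.8]
finger_gap: 0.435
```

```bash
python3 go.py 583.7 -93.1 44.9 82.05
```

```text
t 30.77 pos [583.6 -90.3  59.2] rot [ 3.141  -0.      1.4326] gap 0.435 F [-0.2 -0.4 -0.8]
turn first (tool axes, frac): [ 0. -0.  0.] then shift frac: [-0.069  0.011  0.358]
```

Call:
drive_tool:
  deltas: [-0.07,0.01,0.2,0,0,0,0,0,0.06,0,0,0,0,0,0,0,0,0,0,0,0,0,0,0]

```text
t: 31.1
tool_pos: [583.4, -94.1, 48.0]
eef_rot: [3.142, 0.0, 1.431]
contact_force: [0.4, 1.1, -0.5]
finger_gap: 0.429
```

```bash
python3 go.py 583.7 -93.1 44.9 82.05
```

```text
t 31.1 pos [583.4 -94.1  48. ] rot [3.1416e+00 1.0000e-04 1.4313e+00] gap 0.429 F [ 0.4  1.1 -0.5]
turn first (tool axes, frac): [ 0.  0. -0.] then shift frac: [0.027 0.004 0.078]
```

Call:
drive_tool:
  deltas: [0.027,0,0.04,0,0,0,0,0,0.03,0,0,0,0,0,0,0,0,0,0,0,0,0,0,0]

```text
t: 31.43
tool_pos: [583.6, -92.9, 45.1]
eef_rot: [-3.141, 0.0, 1.432]
contact_force: [-0.5, -0.3, -0.7]
finger_gap: 0.427
```

```bash
python3 go.py 583.7 -93.1 44.9 82.05
```

```text
t 31.43 pos [583.6 -92.9  45.1] rot [-3.1415e+00  1.0000e-04  1.4316e+00] gap 0.427 F [-0.5 -0.3 -0.7]
turn first (tool axes, frac): [-0.  0. -0.] then shift frac: [-0.003  0.004  0.005]
```

Call:
drive_tool:
  deltas: [0,0,0.02,0,0,0,0,0,0,0,0,0]

```text
t: 31.6
tool_pos: [583.7, -93.0, 44.9]
eef_rot: [3.141, 0.0, 1.432]
contact_force: [-1.7, -0.2, 4.1]
finger_gap: 0.432
```

Call:
drive_tool:
  deltas: [0,0,0,0,0,0,0,0,0,0,0,0,0,0,0,0,0,0,0,0,0,0,0,0]
  claw: 0.75

```text
t: 31.93
tool_pos: [583.6, -92.9, 44.3]
eef_rot: [3.142, 0.0, 1.432]
contact_force: [0.5, -0.1, -0.1]
finger_gap: 0.748
```

Call:
drive_tool:
  deltas: [0,0,-0.3,0,0,0,0,0,-0.7,0,0,0,0,0,-0.8,0,0,0,0,0,-0.8,0,0,0,0,0,-0.6,0,0,0]

```text
t: 32.35
tool_pos: [584.0, -93.0, 174.9]
eef_rot: [3.14, 0.0, 1.432]
contact_force: [1.1, -0.3, -0.3]
finger_gap: 0.754
```

Call:
drive_tool:
  deltas: [0,0,0,0,0,0]

```text
t: 32.43
tool_pos: [586.0, -93.3, 177.7]
eef_rot: [3.134, 0.0, 1.432]
contact_force: [0.3, -0.6, 0.6]
finger_gap: 0.749
```

```bash
python3 - <<'E'
from h import *
f,s=wsnap('m'); print(s['tool_pos'],s['eef_rot'],s['qvel'].round(3))
crop('w_m',90,60,450,350,2,'w_m2')
E
python3 go.py 489.1 309.4 176 82.05
```

```text
[586.01721024 -93.32404566 177.65320535] [3.13373051e+00 2.27654028e-04 1.43153728e+00] [ 0.001  0.036 -0.084 -0.087 -0.     0.001]
t 32.48 pos [585.2 -93.2 175.1] rot [3.1365e+00 2.0000e-04 1.4315e+00] gap 0.744 F [ 0.3 -0.1 -0. ]
turn first (tool axes, frac): [ 0.003  0.    -0.   ] then shift frac: [ 9.636 -3.771 -0.023]
```

View pics/w_m2.png

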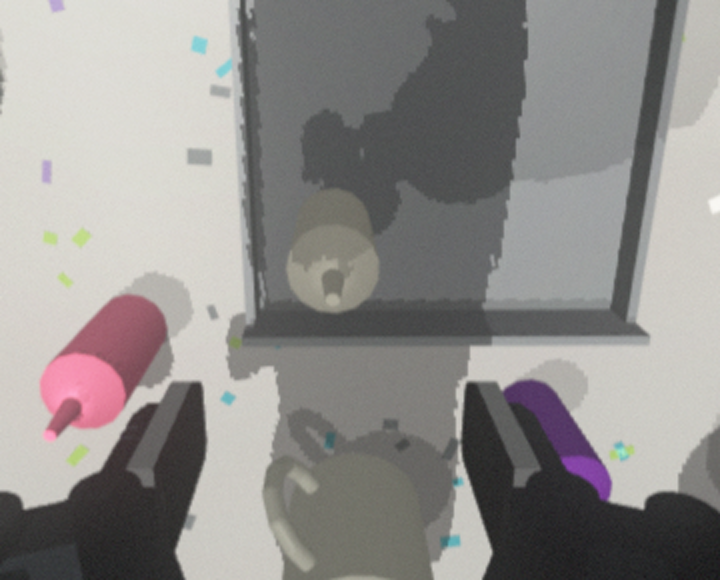

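```bash
python3 - <<'E'
from h import *
A=lambda x,y:(x/2+90-.25,y/2+60-.25)
for tag,L in [('f',[((338.5,314),113),((338,282),79),((247,355),40),((651,352),40)]),('m',[((333,300),113),((333,268.5),79),((245,342),40),((649,340),40)])]:
    f,T=wload(tag); print(tag,[onplane(f,T,[A(*p)],z)[0][:2].round(1).tolist() for p,z in L])
E
```

```text
f [[582.7, -92.4], [582.4, -92.3], [627.2, -143.5], [653.1, 53.5]]
m [[582.9, -93.4], [582.3, -93.4], [626.8, -143.3], [653.1, 53.0]]
```

Call:
drive_tool:
  deltas: [0.4,-0.15,0,0,0,0,0.85,-0.3,0,0,0,0,0.9,-0.35,0,0,0,0,0.9,-0.35,0,0,0,0,0.9,-0.35,0,0,0,0]

```text
t: 32.9
tool_pos: [544.9, 73.1, 171.1]
eef_rot: [-3.14, 0.0, 1.431]
contact_force: [1.1, 0.3, -0.7]
finger_gap: 0.75
```

Call:
drive_tool:
  deltas: [0.9,-0.35,0,0,0,0,0.9,-0.35,0,0,0,0,0.9,-0.35,0,0,0,0,0.9,-0.35,0,0,0,0,0.9,-0.4,0,0,0,0]

```text
t: 33.32
tool_pos: [498.7, 261.6, 171.1]
eef_rot: [-3.141, 0.001, 1.431]
contact_force: [1.1, 0.6, 0.1]
finger_gap: 0.749
```

Call:
drive_tool:
  deltas: [0.7,-0.25,0,0,0,0,0.4,-0.15,0,0,0,0,0.1,-0.05,0,0,0,0,0,0,0,0,0,0,0,0,0,0,0,0]

```text
t: 33.73
tool_pos: [488.3, 309.4, 171.5]
eef_rot: [-3.141, 0.001, 1.432]
contact_force: [0.3, 1.1, -0.0]
finger_gap: 0.75
```

```bash
python3 - <<'E'
from h import *
f,s=wsnap('n'); print(s['tool_pos'],s['eef_rot'],s['qvel'].round(3))
crop('w_n',130,100,400,384,2,'w_n2')
E
python3 go.py 489.1 309.4 46 82.05
```

```text
[488.32700579 309.44860644 171.47712568] [-3.14066081e+00  1.34905632e-03  1.43182608e+00] [-0.022 -0.01   0.     0.001  0.     0.   ]
t 33.78 pos [488.6 309.  171.7] rot [-3.1409e+00  1.1000e-03  1.4309e+00] gap 0.752 F [ 0.5 -0.2  1.2]
turn first (tool axes, frac): [-0.     0.001 -0.001] then shift frac: [0.01  0.011 3.143]
```

View pics/w_n2.png

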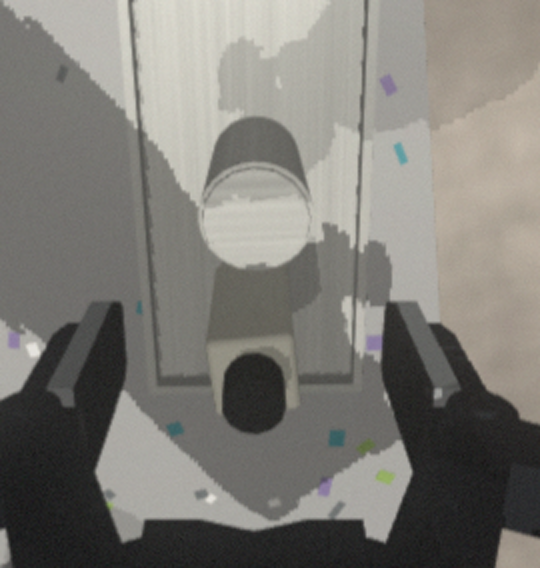

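Call:
drive_tool:
  deltas: [0.02,0.01,0.5,0,0,0,0,0,0.8,0,0,0,0,0,0.8,0,0,0,0,0,0.5,0,0,0,0,0,0.3,0,0,0]

```text
t: 34.2
tool_pos: [488.3, 308.3, 53.6]
eef_rot: [-3.139, 0.003, 1.429]
contact_force: [-0.3, -0.0, -1.2]
finger_gap: 0.75
```

Call:
drive_tool:
  deltas: [0,0,0.1,0,0,0,0,0,0.06,0,0,0,0,0,0,0,0,0,0,0,0,0,0,0]

```text
t: 34.53
tool_pos: [489.9, 310.7, 50.9]
eef_rot: [3.14, -0.001, 1.431]
contact_force: [-0.2, 0.8, -0.1]
finger_gap: 0.75
```

```bash
python3 go.py 489.1 309.4 46 82.05; python3 - <<'E'
from h import *
A=lambda x,y:(x/2+130-.25,y/2+100-.25)
f,T=wload('n'); print([onplane(f,T,[A(*p)],z)[0].round(1).tolist() for p,z in [((257,219),95),((202,217),91),((311,217),91)]])
E
```

```text
t 34.53 pos [489.9 310.7  50.9] rot [ 3.1405e+00 -8.0000e-04  1.4308e+00] gap 0.75 F [-0.2  0.8 -0.1]
turn first (tool axes, frac): [ 0.001 -0.001 -0.001] then shift frac: [-0.035 -0.015  0.122]
[[488.8, 310.3, 95.0], [486.6, 289.4, 91.0], [492.3, 330.6, 91.0]]
```

Call:
drive_tool:
  deltas: [-0.03,-0.02,0.06,0,0,0,0,0,0.05,0,0,0,0,0,0,0,0,0]

```text
t: 34.78
tool_pos: [488.1, 309.7, 45.6]
eef_rot: [3.141, -0.0, 1.432]
contact_force: [-0.2, -0.0, -0.2]
finger_gap: 0.75
```

Call:
drive_tool:
  deltas: [0,0,0,0,0,0,0,0,0,0,0,0,0,0,0,0,0,0,0,0,0,0,0,0,0,0,0,0,0,0]
  claw: 0

```text
t: 35.2
tool_pos: [488.3, 310.0, 45.9]
eef_rot: [3.141, -0.0, 1.432]
contact_force: [-1.8, -1.3, 5.8]
finger_gap: 0.504
```

Call:
drive_tool:
  deltas: [0,0,0,0,0,0,0,0,0,0,0,0]

```text
t: 35.37
tool_pos: [488.3, 310.0, 45.9]
eef_rot: [3.141, -0.0, 1.432]
contact_force: [-0.8, -0.4, 5.5]
finger_gap: 0.503
```

Call:
drive_tool:
  deltas: [0,0,-0.2,0,0,0,0,0,-0.6,0,0,0,0,0,-0.8,0,0,0,0,0,-0.8,0,0,0,0,0,-0.7,0,0,0]

```text
t: 35.78
tool_pos: [488.0, 309.7, 171.5]
eef_rot: [-3.142, 0.0, 1.432]
contact_force: [0.9, 0.6, -2.6]
finger_gap: 0.5
```

```bash
python3 go.py 596.5 15.6 170 82.05
```

```text
t 35.78 pos [488.  309.7 171.5] rot [-3.1416e+00  1.0000e-04  1.4316e+00] gap 0.5 F [ 0.9  0.6 -2.6]
turn first (tool axes, frac): [-0.  0. -0.] then shift frac: [-6.905  3.704  0.036]
```

Call:
drive_tool:
  deltas: [-0.4,0.2,0,0,0,0,-0.8,0.4,0,0,0,0,-0.9,0.5,0,0,0,0,-0.9,0.5,0,0,0,0,-0.9,0.5,0,0,0,0]

```text
t: 36.2
tool_pos: [549.8, 142.1, 169.7]
eef_rot: [-3.141, 0.0, 1.433]
contact_force: [1.2, 0.1, -1.9]
finger_gap: 0.5
```

Call:
drive_tool:
  deltas: [-0.9,0.5,0,0,0,0,-0.9,0.5,0,0,0,0,-0.7,0.35,0,0,0,0,-0.4,0.2,0,0,0,0,-0.1,0.05,0,0,0,0]

```text
t: 36.62
tool_pos: [597.0, 12.6, 169.4]
eef_rot: [-3.141, 0.001, 1.428]
contact_force: [-0.5, 0.1, -1.7]
finger_gap: 0.501
```

Call:
drive_tool:
  deltas: [0,0,0.3,0,0,0,0,0,0.7,0,0,0,0,0,0.8,0,0,0,0,0,0.6,0,0,0,0,0,0.3,0,0,0]

```text
t: 37.03
tool_pos: [594.2, 16.6, 58.4]
eef_rot: [-3.137, 0.001, 1.432]
contact_force: [-1.4, 0.0, -1.5]
finger_gap: 0.499
```

Call:
drive_tool:
  deltas: [0,0,0.1,0,0,0,0,0,0,0,0,0,0,0,0,0,0,0]

```text
t: 37.28
tool_pos: [596.8, 16.4, 58.3]
eef_rot: [3.141, -0.0, 1.432]
contact_force: [-0.3, 0.1, -1.5]
finger_gap: 0.5
```

```bash
python3 go.py 596 15.6 45.9 82.05
```

```text
t 37.28 pos [596.8  16.4  58.3] rot [ 3.1410e+00 -1.0000e-04  1.4321e+00] gap 0.5 F [-0.3  0.1 -1.5]
turn first (tool axes, frac): [ 0. -0.  0.] then shift frac: [-0.022 -0.016  0.309]
```

Call:
drive_tool:
  deltas: [-0.02,-0.02,0.15,0,0,0,0,0,0.08,0,0,0,0,0,0,0,0,0,0,0,0,0,0,0]

```text
t: 37.62
tool_pos: [595.6, 15.2, 48.5]
eef_rot: [3.141, 0.0, 1.432]
contact_force: [0.4, -1.0, -1.4]
finger_gap: 0.498
```

```bash
python3 go.py 596 15.6 45.9 82.05
```

```text
t 37.62 pos [595.6  15.2  48.5] rot [3.1413 0.     1.4315] gap 0.498 F [ 0.4 -1.  -1.4]
turn first (tool axes, frac): [ 0.  0. -0.] then shift frac: [0.011 0.01  0.066]
```

Call:
drive_tool:
  deltas: [0.01,0.01,0.04,0,0,0,0,0,0.03,0,0,0,0,0,0,0,0,0,0,0,0,0,0,0]

```text
t: 37.95
tool_pos: [596.3, 15.6, 45.9]
eef_rot: [3.141, -0.0, 1.432]
contact_force: [0.5, -0.1, 1.9]
finger_gap: 0.506
```

Seated. Release.

Call:
drive_tool:
  deltas: [0,0,0,0,0,0,0,0,0,0,0,0,0,0,0,0,0,0,0,0,0,0,0,0]
  claw: 0.75

```text
t: 38.28
tool_pos: [596.0, 15.6, 45.5]
eef_rot: [-3.142, 0.0, 1.432]
contact_force: [0.4, -0.5, -0.7]
finger_gap: 0.749
```

Call:
drive_tool:
  deltas: [0,0,-0.3,0,0,0,0,0,-0.7,0,0,0,0,0,-0.8,0,0,0,0,0,-0.8,0,0,0,0,0,-0.5,0,0,0]

```text
t: 38.7
tool_pos: [596.7, 15.6, 172.7]
eef_rot: [3.139, -0.0, 1.432]
contact_force: [0.4, 0.4, 0.3]
finger_gap: 0.749
```

Call:
drive_tool:
  deltas: [0,0,0,0,0,0,0,0,0,0,0,0]

```text
t: 38.87
tool_pos: [596.7, 15.6, 170.7]
eef_rot: [3.139, -0.0, 1.432]
contact_force: [0.7, 0.6, -0.6]
finger_gap: 0.752
```

```bash
python3 - <<'E'
from h import *
f,s=wsnap('o'); print(s['tool_pos'],s['eef_rot'],s['qvel'].round(3))
crop('w_o',60,60,420,350,2,'w_o2')
E
python3 go.py 562.7 298.7 175 88.4
```

```text
[596.73485221  15.59401005 170.72049703] [ 3.13896590e+00 -3.17386041e-04  1.43157674e+00] [ 0.001  0.027 -0.046 -0.016 -0.     0.002]
t 38.92 pos [595.9  15.6 169.4] rot [3.1413e+00 1.0000e-04 1.4316e+00] gap 0.749 F [-0.6 -0.   0.5]
turn first (tool axes, frac): [ 0.     0.    -0.071] then shift frac: [ 7.052 -1.028 -0.141]
```

View pics/w_o2.png

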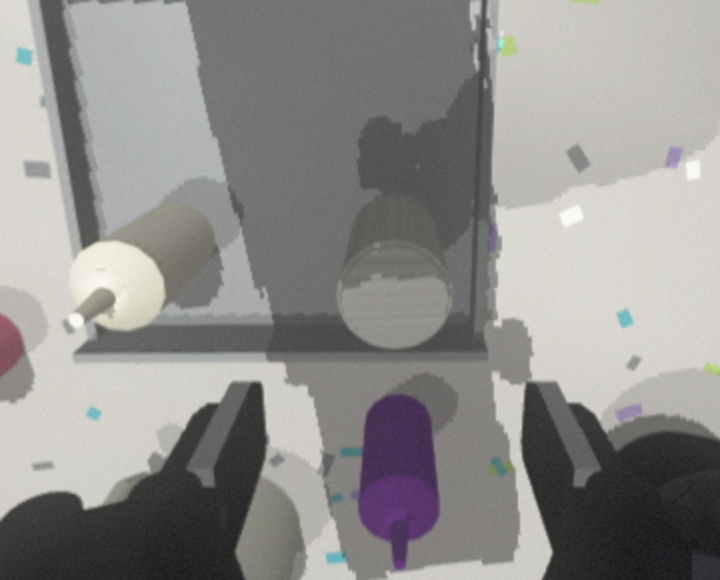

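Call:
drive_tool:
  deltas: [0,0,-0.15,0,0,-0.071,0.7,-0.1,0,0,0,0,0.9,-0.15,0,0,0,0,0.95,-0.15,0,0,0,0,0.95,-0.15,0,0,0,0]

```text
t: 39.33
tool_pos: [576.8, 157.0, 173.8]
eef_rot: [-3.139, 0.001, 1.542]
contact_force: [-0.0, 0.1, -0.4]
finger_gap: 0.749
```

Call:
drive_tool:
  deltas: [0.95,-0.15,0,0,0,0,0.95,-0.1,0,0,0,0,0.9,-0.1,0,0,0,0,0.5,-0.1,0,0,0,0,0.2,0,0,0,0,0]

```text
t: 39.75
tool_pos: [562.1, 299.5, 173.4]
eef_rot: [-3.139, 0.001, 1.546]
contact_force: [-0.5, -0.7, -0.0]
finger_gap: 0.75
```

Call:
drive_tool:
  deltas: [0,0,0,0,0,0,0,0,0,0,0,0]

```text
t: 39.92
tool_pos: [563.3, 295.9, 174.2]
eef_rot: [-3.14, 0.002, 1.544]
contact_force: [0.0, -1.3, 0.4]
finger_gap: 0.752
```

```bash
python3 - <<'E'
from h import *
f,s=wsnap('p'); print(s['tool_pos'],s['eef_rot'],s['qvel'].round(3))
crop('w_p',130,100,400,384,2,'w_p2')
E
python3 go.py 562.7 298.7 42 88.4
```

```text
[563.32804952 295.94848663 174.24903982] [-3.13988508e+00  1.55895024e-03  1.54363118e+00] [-0.025 -0.012 -0.002  0.003 -0.    -0.001]
t 39.97 pos [563.6 295.3 174.7] rot [-3.1403e+00  1.3000e-03  1.5425e+00] gap 0.753 F [ 0.2 -0.9 -0. ]
turn first (tool axes, frac): [-0.001  0.001 -0.   ] then shift frac: [ 0.084 -0.025  3.316]
```

View pics/w_p2.png

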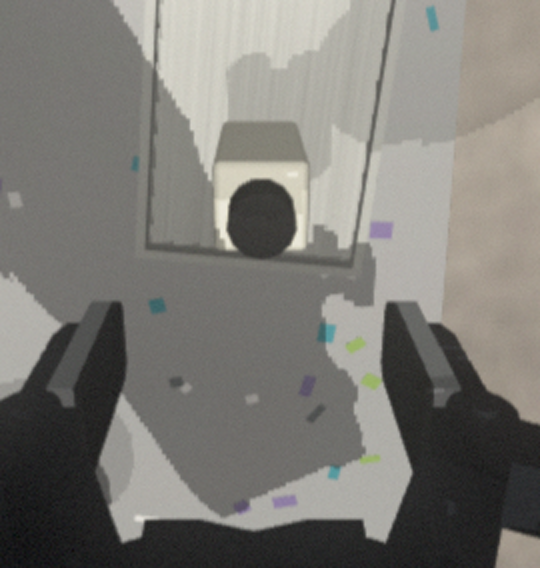

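Call:
drive_tool:
  deltas: [0.09,-0.02,0.5,0,0,0,0,0,0.8,0,0,0,0,0,0.8,0,0,0,0,0,0.6,0,0,0,0,0,0.4,0,0,0]

```text
t: 40.38
tool_pos: [562.2, 297.4, 48.7]
eef_rot: [-3.139, 0.002, 1.541]
contact_force: [-0.1, -0.4, 0.2]
finger_gap: 0.752
```

Call:
drive_tool:
  deltas: [0,0,0.15,0,0,0,0,0,0.05,0,0,0,0,0,0,0,0,0,0,0,0,0,0,0]

```text
t: 40.72
tool_pos: [564.0, 300.0, 44.8]
eef_rot: [3.14, -0.001, 1.542]
contact_force: [0.1, 1.5, -0.4]
finger_gap: 0.752
```

```bash
python3 go.py 562.7 298.7 42 88.4
```

```text
t 40.72 pos [564.  300.   44.8] rot [ 3.1400e+00 -8.0000e-04  1.5423e+00] gap 0.752 F [ 0.1  1.5 -0.4]
turn first (tool axes, frac): [ 0.001 -0.    -0.   ] then shift frac: [-0.033 -0.031  0.07 ]
```

Call:
drive_tool:
  deltas: [-0.03,-0.03,0.07,0,0,0,0,0,0,0,0,0,0,0,0,0,0,0]

```text
t: 40.97
tool_pos: [562.0, 299.1, 41.3]
eef_rot: [3.141, -0.0, 1.543]
contact_force: [-0.1, 0.1, 0.2]
finger_gap: 0.751
```

Call:
drive_tool:
  deltas: [0,0,0,0,0,0,0,0,0,0,0,0,0,0,0,0,0,0,0,0,0,0,0,0,0,0,0,0,0,0]
  claw: 0

```text
t: 41.38
tool_pos: [562.0, 299.2, 41.1]
eef_rot: [3.141, -0.0, 1.543]
contact_force: [-0.3, -0.2, 4.8]
finger_gap: 0.442
```

Call:
drive_tool:
  deltas: [0,0,0,0,0,0,0,0,0,0,0,0]

```text
t: 41.55
tool_pos: [562.0, 299.2, 41.1]
eef_rot: [3.141, -0.0, 1.543]
contact_force: [-1.2, -0.1, 5.8]
finger_gap: 0.439
```

Call:
drive_tool:
  deltas: [0,0,-0.2,0,0,0,0,0,-0.6,0,0,0,0,0,-0.8,0,0,0,0,0,-0.8,0,0,0,0,0,-0.8,0,0,0]

```text
t: 41.97
tool_pos: [561.2, 298.8, 169.9]
eef_rot: [-3.14, 0.001, 1.543]
contact_force: [1.3, 0.9, -1.9]
finger_gap: 0.438
```

```bash
python3 go.py 534 -31.4 170 88.4
```

```text
t 41.97 pos [561.2 298.8 169.9] rot [-3.1404e+00  7.0000e-04  1.5431e+00] gap 0.438 F [ 1.3  0.9 -1.9]
turn first (tool axes, frac): [-0.001  0.     0.   ] then shift frac: [-8.27e+00 -4.50e-01 -2.00e-03]
```

Call:
drive_tool:
  deltas: [-0.4,-0.02,0,0,0,0,-0.8,-0.05,0,0,0,0,-0.95,-0.05,0,0,0,0,-0.95,-0.05,0,0,0,0,-0.95,-0.05,0,0,0,0]

```text
t: 42.38
tool_pos: [547.6, 135.8, 168.3]
eef_rot: [-3.141, 0.0, 1.544]
contact_force: [-0.0, 0.2, -0.2]
finger_gap: 0.436
```

Call:
drive_tool:
  deltas: [-0.95,-0.05,0,0,0,0,-0.95,-0.05,0,0,0,0,-0.95,-0.05,0,0,0,0,-0.8,-0.05,0,0,0,0,-0.4,-0.05,0,0,0,0]

```text
t: 42.8
tool_pos: [532.9, -27.7, 168.5]
eef_rot: [-3.141, 0.001, 1.541]
contact_force: [-0.1, -0.3, -2.2]
finger_gap: 0.437
```

Call:
drive_tool:
  deltas: [-0.17,0,0,0,0,0,0,0,0,0,0,0,0,0,0,0,0,0]

```text
t: 43.05
tool_pos: [533.8, -30.9, 168.6]
eef_rot: [-3.141, -0.0, 1.542]
contact_force: [0.8, 0.5, -0.8]
finger_gap: 0.442
```

```bash
python3 go.py 533.3 -31.4 55 88.4
```

```text
t 43.05 pos [533.8 -30.9 168.6] rot [-3.1413e+00 -3.0000e-04  1.5425e+00] gap 0.442 F [ 0.8  0.5 -0.8]
turn first (tool axes, frac): [-0. -0. -0.] then shift frac: [-0.013 -0.011  2.839]
```

Call:
drive_tool:
  deltas: [-0.01,-0.01,0.5,0,0,0,0,0,0.8,0,0,0,0,0,0.7,0,0,0,0,0,0.5,0,0,0,0,0,0.3,0,0,0]

```text
t: 43.47
tool_pos: [532.1, -29.8, 54.2]
eef_rot: [-3.138, -0.0, 1.545]
contact_force: [-0.2, 0.5, -1.0]
finger_gap: 0.437
```

Call:
drive_tool:
  deltas: [0,0,0.1,0,0,0,0,0,0,0,0,0,0,0,0,0,0,0]

```text
t: 43.72
tool_pos: [533.9, -30.7, 53.2]
eef_rot: [3.141, 0.0, 1.544]
contact_force: [-0.8, 0.1, -0.5]
finger_gap: 0.433
```

```bash
python3 go.py 533.3 -31.4 41.1 88.4
```

```text
t 43.72 pos [533.9 -30.7  53.2] rot [3.1412 0.     1.5443] gap 0.433 F [-0.8  0.1 -0.5]
turn first (tool axes, frac): [0.    0.    0.001] then shift frac: [-0.018 -0.014  0.302]
```

Call:
drive_tool:
  deltas: [-0.02,-0.01,0.15,0,0,0,0,0,0.08,0,0,0,0,0,0,0,0,0,0,0,0,0,0,0]

```text
t: 44.05
tool_pos: [533.0, -32.3, 43.7]
eef_rot: [3.141, 0.0, 1.543]
contact_force: [1.0, 0.1, -0.5]
finger_gap: 0.438
```

```bash
python3 go.py 533.3 -31.4 41.1 88.4
```

```text
t 44.05 pos [533.  -32.3  43.7] rot [3.1415e+00 1.0000e-04 1.5430e+00] gap 0.438 F [ 1.   0.1 -0.5]
turn first (tool axes, frac): [0. 0. 0.] then shift frac: [0.023 0.006 0.064]
```

Call:
drive_tool:
  deltas: [0.02,0.01,0.04,0,0,0,0,0,0.03,0,0,0,0,0,0,0,0,0,0,0,0,0,0,0]

```text
t: 44.38
tool_pos: [533.8, -31.5, 41.1]
eef_rot: [3.141, 0.0, 1.543]
contact_force: [-0.0, 0.0, 2.1]
finger_gap: 0.432
```

Call:
drive_tool:
  deltas: [0,0,0,0,0,0,0,0,0,0,0,0,0,0,0,0,0,0,0,0,0,0,0,0]
  claw: 0.75

```text
t: 44.72
tool_pos: [533.4, -31.5, 40.7]
eef_rot: [-3.141, 0.0, 1.543]
contact_force: [0.1, 0.4, -0.3]
finger_gap: 0.748
```

Call:
drive_tool:
  deltas: [0,0,-0.3,0,0,0,0,0,-0.7,0,0,0,0,0,-0.8,0,0,0,0,0,-0.8,0,0,0,0,0,-0.8,0,0,0]

```text
t: 45.13
tool_pos: [533.1, -31.5, 178.1]
eef_rot: [-3.141, 0.0, 1.543]
contact_force: [0.7, 0.2, -0.2]
finger_gap: 0.756
```

Call:
drive_tool:
  deltas: [0,0,-0.9,0,0,0,0,0,-0.9,0,0,0,0,0,-0.9,0,0,0,0,0,-0.4,0,0,0,0,0,0,0,0,0]

```text
t: 45.55
tool_pos: [534.9, -31.6, 304.9]
eef_rot: [3.135, 0.0, 1.543]
contact_force: [0.7, -0.2, -1.0]
finger_gap: 0.754
```

Call:
drive_tool:
  deltas: [-0.14,-0.14,0,0,0,0.072,0,0,0,0,0,0,0,0,0,0,0,0,0,0,0,0,0,0]

```text
t: 45.88
tool_pos: [527.5, -36.8, 299.9]
eef_rot: [-3.14, 0.0, 1.433]
contact_force: [1.0, 0.3, 0.8]
finger_gap: 0.75
```

```bash
python3 - <<'E'
from h import *
f,s=wsnap('q'); print(s['tool_pos'],s['eef_rot'],s['qvel'].round(3))
crop('w_q',180,105,345,240,4.5,'w_q2'); crop('w_q',0,0,512,384,1.5,'w_q3')
E
```

```text
[527.50114812 -36.84869581 299.93784791] [-3.14037348e+00  7.48707756e-05  1.43271717e+00] [0.002 0.002 0.004 0.001 0.001 0.008]
```

View pics/w_q2.png

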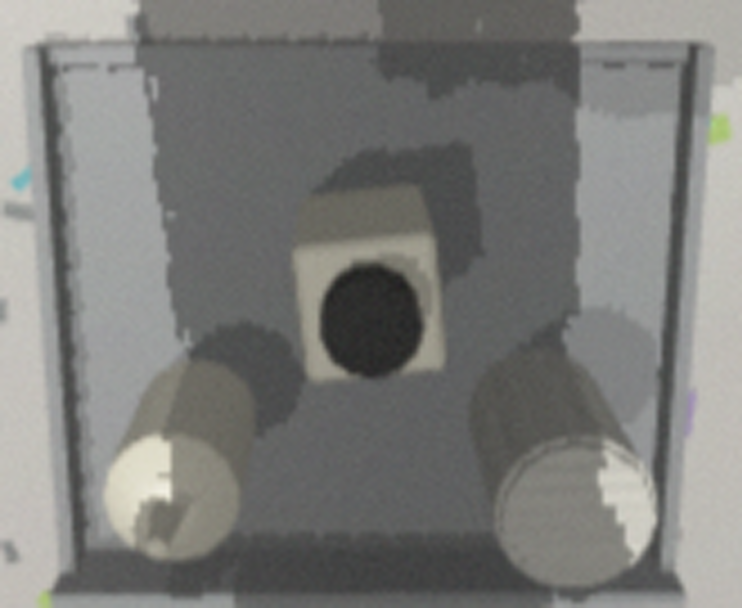

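View pics/w_q3.png

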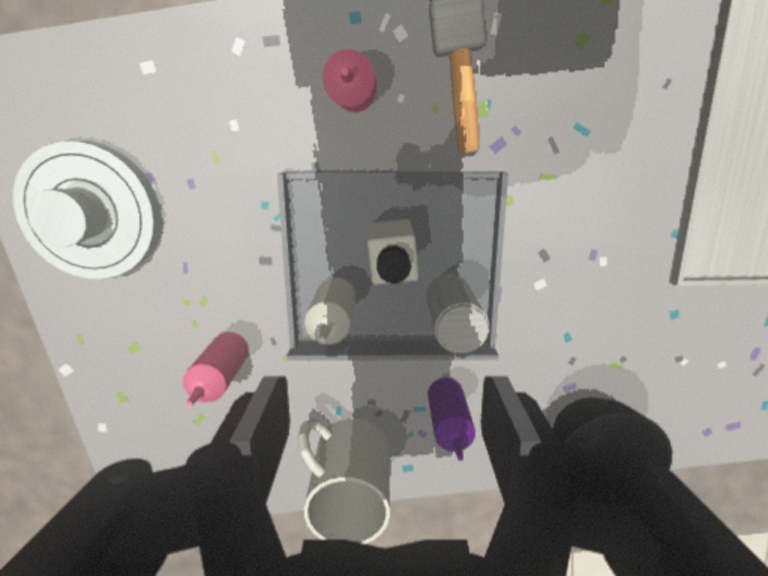

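```bash
python3 - <<'E'
from h import *
A=lambda x,y:(x/4.5+180-.4,y/4.5+105-.4)
f0=load('wrist2');s=np.load('pics/s2.npy',allow_pickle=True).item();T0=camT(f0,s)
f1,T1=wload('q')
N=['cap','can','sq','s1','s2','s3','s4','fR','fL','bR','bL']; Z=[105,91,79,85,85,85,85,24,24,40,40]
P0=[(374,302),(573,491),(183,480),(298,237),(435,217),(446,350),(312,365),(33,42),(703,38),(63,577),(680,573)]
P1=[(372,320),(576,513),(172,497),(294,250),(433,235),(445,366),(307,382),(25,46),(713,43),(52,597),(684,594)]
for n,z,a,b in zip(N,Z,P0,P1):
    x=onplane(f0,T0,[A(*a)],z)[0][:2];y=onplane(f1,T1,[A(*b)],z)[0][:2];print(n,x.round(1),y.round(1),(y-x).round(1))
B=lambda x,y:(x/1.5-.17,y/1.5-.17)
print('lid',onplane(f1,T1,[B(57,219)],54).round(1),'disc', onplane(f1,T1,[B(83,209)],18).round(1))
f,T=wload('k')
print('k lid',onplane(f,T,[B(385.5,297)],54).round(1), onplane(f,T,[B(343,297),B(428,297)],54).round(1), 'ring',onplane(f,T,[B(337,281),B(434,281)],18).round(1),onplane(f,T,[B(386,197),B(386,356)],18).round(1))
E
```

```text
cap [532.6 -31. ] [533.3 -31.6] [ 0.7 -0.6]
can [597.   15.9] [597.6  15.6] [ 0.6 -0.3]
sq [582.7 -92.5] [582.6 -93.7] [-0.1 -1.3]
s1 [517.1 -48.8] [517.3 -49.4] [ 0.2 -0.6]
s2 [517.  -12.2] [518.3 -13.4] [ 1.3 -1.2]
s3 [553.5 -13.8] [553.6 -14.4] [ 0.  -0.6]
s4 [552.5 -50.5] [552.9 -51.3] [ 0.4 -0.8]
fR [ 459.8 -121.2] [ 459.8 -121.3] [-0.  -0.2]
fL [487.2  74.8] [486.2  75.1] [-1.   0.3]
bR [ 624.1 -143.7] [ 625.4 -144.4] [ 1.3 -0.7]
bL [651.3  53.1] [651.6  52.9] [ 0.4 -0.2]
lid [[ 470.4 -303.3   54. ]] disc [[ 467.3 -302.7   18. ]]
k lid [[ 471.1 -303.2   54. ]] [[ 467.8 -326.8   54. ]
 [ 474.4 -279.6   54. ]] ring [[ 468.3 -333.8   18. ]
 [ 476.8 -272.9   18. ]] [[ 420.6 -295.8   18. ]
 [ 524.4 -310.2   18. ]]
```

```bash
python3 - <<'E'
from h import *
grab('side','side_end'); s=env.sense(); print(s['t'],s['qvel'].round(3),s['contact_force'].round(1))
E
```

```text
45.9833 [-0.002 -0.001  0.004  0.003 -0.001  0.008] [1.4 0.6 0.3]
```

View pics/side_end.png

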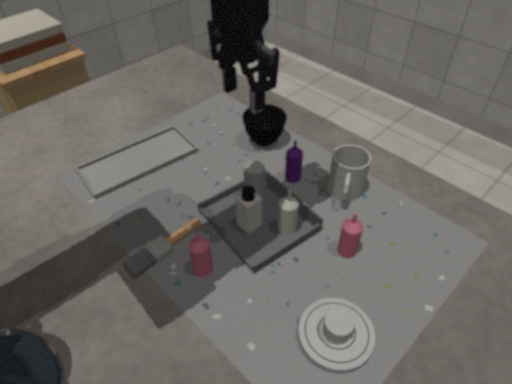

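The side picture shows three tall containers upright in the caddy around (250,210), (255,175) and (289,213). The jar is on the disc at (338,323), the tray is empty, and the bystanders and look-alikes are at their starting pixels.

```bash
python3 -c "
from station import order
print(order.close_job())"
```

```text
the job is handed in; nothing more can be done
None
```

The job is done and handed in at about 46 s of the 128 s allowed. I moved the square bottle, can and squeeze bottle upright into the steel tray, then stood the jar on the turntable disc. Only then did I return the squeeze bottle, can and square bottle to their spots in the caddy.

- **Containers:** the last wrist picture, compared with the first, shows each of the three within about 1.3 mm of where it started. The squeeze bottle is furthest off, about 1.3 mm towards -y. The square bottle's yaw is restored to within about a degree.
- **Jar:** the lid centre measures about (470.5, -303), against a disc centre of (470, -303) from the best picture. A coarser reading of the disc near the edge of the last picture differed by about 3 mm.
- **Everything else:** all four are upright. In the last wrist and side pictures the mug, brush and the pink and purple look-alikes look unmoved. I checked the tub only by eye in the side picture. The gripper is empty and about 300 mm up, clear of everything, and the wrist forces I saw stayed within about 7 N.

The wrist picture and the tool pose disagreed by up to about 1 mm in y, which is within the stated calibration error. No check failed.

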